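Close down the wood-burning station

ROBOT

A 7-joint arm with a two-finger parallel gripper is mounted at the origin on the work surface. World frame = base frame: x ahead of the robot, y to its left, z up, the work surface at z = 0. Lengths are in m, angles in rad, forces in N, time in s.
With the tool pointing down it reaches from about 0.4 to 0.85 m from the base axis. Payload 10.4 kg.
Tool frame: the origin (TCP) lies midway between the tips of the shut fingers; the grasp point (between the pads) lies 19 mm behind it; z points along the fingers, y is the line along which they close (so a half turn about z gives the same grasp; the last joint's range is limited). The gripper opens to 87 mm and grips with 3 to 60 N. Pads are 19 mm wide; open, the fingers measure 117 mm over their backs; the gripper's body (75 mm by 190 mm) begins 51 mm behind the grasp point.
Start: joints at [-1.251, 0.332, -0.065, 1.46, 0.022, 1.35, -0.088], TCP at [0.21, 0.589, 0.223] pointing down, gripper open.
Joint ranges: [-2.6, 2.6], [-0.5, 2.12], [-1.47, 1.34], [0.16, 2.42], [-1.27, 4.41], [0.06, 2.06], [-2.6, 2.6]. Speed limits (rad/s): [2.22, 2.22, 2.79, 2.79, 3.14, 3.14, 3.14].

INTERFACE

Orientations are given as a unit quaternion [x, y, z, w].
In Python, from bench import r gives the robot as it stands.
- The arm moves only by the tool arm_command, never from a script. Its arguments are lists of equal length, an entry for each row: "xyz": the shift along the world's x, y, z in m, a list of three; "rot": the turn, a rotation vector about the world's x, y, z in rad, a list of three. In form: {"xyz": [[tx, ty, tz], ...], "rot": [[ax, ay, az], ...]}. A call has 1 to 20 rows; each row is the pose to reach, as a shift and turn from the pose commanded when the call began; what a row does not reach only later rows make up. A row lasts 1/12 s, in which the tool goes at most 41.7 mm and 7.16 degrees, less where a joint would pass 70% of its speed; a pose out of reach is approached as far as the arm can. A call with a gripper value outside its range is refused whole. "grip" is the opening, from 0 (shut) to 1 (fully open), set as the call begins (left out, the last holds). The fingers move at their own pace and stop on an object; "squeeze" is the grip in N (left out, the last holds). Time passes only in rows, so rows that repeat a pose let the fingers close. It gives the time, the measured TCP pose, the force, the opening and the grip force at its end, in the units of the state.
- r.read_state(): the state, without advancing time (a new reading comes with each control period).
- r.camera(name): name is "side" or "top"; returns the picture (480x640x3 uint8, red, green, blue); there is no depth.
- r.camera_model(name): a dict with "fx", "fy", "cx", "cy" (pixels), "T" (4x4, takes a point from camera to world coordinates). Camera axes: x right, y up, looking along -z (the intrinsics and any distortion apply to the point x, -y, -z); pixel columns grow to the right and rows downward; lengths in m; the calibration is good to about 2 mm. A picture is of the moment at which its call begins. camera_model takes no time and is no camera call.
- r.close_job(): hands the job in; it is judged then, once.
Trained networks look in the newest picture that a camera, given by its name, has taken for a name from the list of things; names that differ only in an ending like _2 or _b are one class to them, and where a whole thing is asked for, a point or a joint stands for the part that bears it (a point fixed in the world has none). Each returns a list of dicts, best first, with "conf" (0 to 1); they miss things now and then, are a little off and sometimes report something else, mostly with a low value. They report only what shows in the picture. A call takes as long as a camera call. They do not tell look-alikes from the thing itself.
- r.look_for(label, camera): "at" ([x, y, z] in m, in the coordinates of the camera as it stood for that picture, good to about 4 mm: the middle of the surface that is visible of it).
- r.spot_point(label, camera): "at" ([x, y, z] in m, in the coordinates of the camera as it stood for that picture, good to about 4 mm: a listed point, or the origin of a listed thing).
The state is a dict: "time": time; "joint_positions": joint angles; "joint_vel": joint speeds; "joint_torque": joint torques, N m; "ee_pos": TCP position; "eef_rot": TCP orientation; "ft_force": force on the tool from outside, world axes, zero at the start; "torque": the same for the moment, N m; "width": finger opening in m; "grip_force": force on a finger pad.
Only numpy, scipy, OpenCV 4.12 (cv2) and the standard library are available. Lean on these libraries where they do the work, as an engineer would, in place of code of your own. Each camera call takes 0.05 s, during which the arm holds its last target. There are 200 camera calls.

TASK

Close down the wood-burning station: first turn the heat dial on top of the grey power supply all the way back to its zero stop, then take every handpiece that hangs in the wooden rest, lower it nose first into a free deep well of the metal stand and screw it in clockwise until its flange is fully home on the rim. When all are stowed, hook the steel caddy onto the rail well away from the dark mark (8 cm or more along the rail) and let its weight come onto the rail, then slide it along so that it hangs at the mark, upright and let go. Do not disturb the steel cup or the wooden plaque.

Things in the scene. Friction and masses are not known exactly. Their poses are not given: they have to be found in the camera images.
- heat (a joint): Angle of the heat dial on top of the grey power-supply box (box 150 x 140 mm, top 75 mm above the table). 0 is the zero stop; it reads 1.6 to 3.6 rad at the start and grows clockwise seen from above, so turn it counter-clockwise. It stays where it is left; about 0.05 N m turns it.
- heat_grip (a point): Point on the dial's vertical axis at the height to grip, 112 mm above the table. The dial is a black disc 48 mm in diameter, 8 mm thick, with an upright bar grip on it, 46 mm long and 14 mm thick, whose top is 7 mm above this point and which stands 30 mm above the disc. The bar lies along this point's x axis, which turns with the dial.
- pen0_grip (a point): A wood-burning handpiece, upright: black grip 24 mm in diameter, 72 mm tall; below it a brass flange 44 mm wide, 6 mm thick; below that a steel shank. Point on the axis, 45 mm above the flange's underside, 33 mm below the grip's top; z up. At the start it hangs by its flange in a square hole of the wooden rest, flange's underside 85 mm above the table, 65 mm between neighbours in the row. 0.13 kg. Two or three are present.
- pen1_grip (a point): Second handpiece, same as the first. Below the flange each has a collar 29 mm in diameter, 14 mm long, then a shank 16 mm in diameter whose pointed nose ends 74 mm below the flange's underside. Across the shank, 62 mm below the flange's underside, a pin 5 mm thick and 28 mm long lies along this point's x axis: the pin's two ends are the handpiece's screw thread.
- pen2_grip (a point): Third handpiece, same as the others.
- well0 (a point): One well of the stand: point on its axis in the plane of its rim, 85 mm above the table; axes are the stand's, z up, the three wells in a row along y, 95 mm apart. Aluminium tube, 44 mm outside, 32 mm inside. At its bottom a coarse right-hand two-start brass thread, lead 20 mm per turn, leaves a bore of 20 mm. The two thread starts lie at +x and -x of the axis.
- well1 (a point): Second well, same. A handpiece lowered in at any yaw lands with its pin on the thread's ribs and its flange 6 to 16 mm above the rim: 6 if the pin lies just counter-clockwise (from above) of the x axis, 16 if just clockwise. Turned clockwise it comes down; the pin passes under the thread starts as it crosses the x axis, and 110 degrees more bring the flange onto the rim; 30 further make it tight.
- well2 (a point): Third well, same.
- rail_mid (a point): Middle of the axis of the straight steel rail, 200 mm above the table. The rail is a round bar 12 mm in diameter, 360 mm long along this point's y axis, on a post 16 mm thick at either end; x is level and square to the rail and points away from the robot, roughly.
- mark_pt (a point): The mark: a dark band 12 mm wide round the rail with a small dark flag hanging below it; the point is on the rail's axis. It only shows the place and cannot be felt.
- caddy_tab (a point): The caddy: an open steel box (60 mm along x, 90 along y, 45 high) with a flat upright stem ending in a downward-opening hook and, on top of that, a wooden tab to hold it by. This point is the tab's centre, 203 mm above the box's underside: tab 12 mm thick along x, 36 along y, 52 high. It stands on the table, z up; the stem is on the -x side. 0.35 kg.
- caddy_hook (a point): Where the rail's axis lies inside the caddy's hook when it hangs, 39 mm below caddy_tab. The hook's gap is 22 mm along x; stem on the -x side, on the +x side a lip that ends 12 mm below this point; strap 24 mm wide along y, its underside 6 mm above this point. So it goes over the rail from the rail's -x side, raised by 18 mm or more, then is lowered. From here down to the box's rim: 119 mm.
- rail: The rail with its two posts; the origin is on the table below the rail's middle, axes as rail_mid.
- caddy: The same caddy; origin at the centre of its underside.
- cup: Bystander: an empty steel cup 72 mm in diameter, 90 mm tall, origin at the centre of its underside. Leave alone.
- plaque: Bystander: a flat wooden plaque 100 x 100 x 20 mm, origin at the centre of its underside. Leave alone.
There are look-alikes about, which are no part of the job. What is shaped like the part that bears pen2_grip but red is not meant.

How it is judged:
On the way, in this order (a step that is already met when the one before it is completed fails the run):
1. the heat dial is back at its zero stop (value of joint heat below 0.08 rad), for 0.2 s.
2. every handpiece present is screwed fully home in a well of the stand (((horizontal distance between pen0_grip and well0 below 0.006 m and z of pen0_grip in the frame of well0 below 0.0475 m and angle between pen0_grip's own z axis and vertical below 0.07 rad) or (horizontal distance between pen0_grip and well1 below 0.006 m and z of pen0_grip in the frame of well1 below 0.0475 m and angle between pen0_grip's own z axis and vertical below 0.07 rad) or (horizontal distance between pen0_grip and well2 below 0.006 m and z of pen0_grip in the frame of well2 below 0.0475 m and angle between pen0_grip's own z axis and vertical below 0.07 rad)) and ((horizontal distance between pen1_grip and well0 below 0.006 m and z of pen1_grip in the frame of well0 below 0.0475 m and angle between pen1_grip's own z axis and vertical below 0.07 rad) or (horizontal distance between pen1_grip and well1 below 0.006 m and z of pen1_grip in the frame of well1 below 0.0475 m and angle between pen1_grip's own z axis and vertical below 0.07 rad) or (horizontal distance between pen1_grip and well2 below 0.006 m and z of pen1_grip in the frame of well2 below 0.0475 m and angle between pen1_grip's own z axis and vertical below 0.07 rad)) and ((horizontal distance between pen2_grip and well0 below 0.006 m and z of pen2_grip in the frame of well0 below 0.0475 m and angle between pen2_grip's own z axis and vertical below 0.07 rad) or (horizontal distance between pen2_grip and well1 below 0.006 m and z of pen2_grip in the frame of well1 below 0.0475 m and angle between pen2_grip's own z axis and vertical below 0.07 rad) or (horizontal distance between pen2_grip and well2 below 0.006 m and z of pen2_grip in the frame of well2 below 0.0475 m and angle between pen2_grip's own z axis and vertical below 0.07 rad))), for 0.2 s.
3. the caddy hangs with its weight on the rail, at least 60 mm from the mark (x of caddy_hook in the frame of rail_mid between -0.012 and 0.012 m and z of caddy_hook in the frame of rail_mid between -0.006 and 0.006 m and y of caddy_hook in the frame of rail_mid between -0.16 and 0.16 m and angle between caddy_hook's own z axis and vertical below 0.2 rad and contact force between caddy and rail above 1 N and horizontal distance between caddy_hook and mark_pt above 0.06 m), for 0.2 s.
At the end, for the whole second after the job is handed in: The dial reads less than 0.08 rad; every handpiece present stands upright (within 4 degrees) in a well, within 6 mm of its axis, with its flange less than 2.5 mm above the rim; the caddy hangs upright (within 11 degrees) and at rest with its weight on the rail, its hook within 15 mm of the mark (all of step 2 and value of joint heat below 0.08 rad and x of caddy_hook in the frame of rail_mid between -0.012 and 0.012 m and z of caddy_hook in the frame of rail_mid between -0.006 and 0.006 m and y of caddy_hook in the frame of rail_mid between -0.16 and 0.16 m and angle between caddy_hook's own z axis and vertical below 0.2 rad and contact force between caddy and rail above 1 N and horizontal distance between caddy_hook and mark_pt below 0.015 m and linear speed of caddy below 0.03 m/s); the robot touches nothing.
It fails at once if the steel cup is moved by more than 30 mm (distance of cup from where it was at the start of the episode above 0.03 m).
It fails at once if the wooden plaque is moved by more than 30 mm (distance of plaque from where it was at the start of the episode above 0.03 m).
Of pen0, pen1, pen2 only 2 to 3 are there at a start; the rules pass over those that are not, and their reading is None.
At some moment in a run one of caddy may be knocked a few centimetres aside while the robot is not near it.
It also fails if it takes over 210 s, if anything falls off the work surface, if the arm or the gripper's body presses on something with over 40 N, if the wrist force passes 120 N, or if a joint passes its speed limit or range.

## Working session

There is one attempt and no reset: what is moved stays moved. The work goes in short steps, Python scripts to look and compute and a tool call to move; the robot and the scene stay as the last step left them, time stands still between calls to the robot, and variables do not carry over. Pictures are saved under pics/ and viewed, at most 14 in all, crops included, and the job is handed in when it is done.

Besides the shell and the picture viewer there is one more tool, called after ">>>" as name(argument=value, ...) on one line, values as JSON. arm_command: Moves the arm, as the interface text tells. Its arguments: {"type":"object","properties":{"xyz":{"type":"array"},"rot":{"type":"array"},"grip":{"type":"number"},"squeeze":{"type":"number"}},"required":["xyz","rot"]}

```bash
ls; mkdir -p pics
cat > h.py <<'E'
import numpy as np, cv2
from bench import r
def save(img,name,crop=None,scale=1):
    if crop: img=img[crop[1]:crop[3],crop[0]:crop[2]]
    img=cv2.resize(img,None,fx=scale,fy=scale,interpolation=cv2.INTER_CUBIC)
    cv2.imwrite('pics/'+name,cv2.cvtColor(img,cv2.COLOR_RGB2BGR))
def w(cam,p):
    T=np.array(r.camera_model(cam)["T"]); return T[:3,:3]@np.array(p)+T[:3,3]
def pix(cam,P):
    m=r.camera_model(cam);T=np.array(m["T"]);c=T[:3,:3].T@(np.array(P)-T[:3,3])
    return np.array([m["cx"]+m["fx"]*c[0]/-c[2], m["cy"]+m["fy"]*-c[1]/-c[2]])
def ray(cam,u,v,z):
    m=r.camera_model(cam);T=np.array(m["T"])
    d=T[:3,:3]@np.array([(u-m["cx"])/m["fx"],-(v-m["cy"])/m["fy"],-1]);o=T[:3,3]
    return o+d*(z-o[2])/d[2]
E
python3 - <<'E'
from h import *
np.set_printoptions(precision=3,suppress=True)
for c in ("top","side"):
    save(r.camera(c),c+"0.png"); m=r.camera_model(c); print(c,m)
    for l in ["heat_grip","pen0_grip","well0","rail_mid","mark_pt","caddy_tab","caddy_hook","cup","plaque"]:
        for d in r.spot_point(l,c):
            P=w(c,d["at"]); print(l,round(d["conf"],2),P,pix(c,P).round())
print(r.read_state())
E
```

```text
pics
top {'fx': 551.4225909285148, 'fy': 551.4225909285148, 'cx': 311.99782554883376, 'cy': 243.60439800191074, 'T': array([[-0.002,  0.992, -0.128,  0.4  ],
       [-1.   , -0.003, -0.007,  0.014],
       [-0.007,  0.128,  0.992,  1.436],
       [ 0.   ,  0.   ,  0.   ,  1.   ]])}
heat_grip 0.73 [0.517 0.397 0.113] [157. 266.]
heat_grip 0.69 [0.456 0.105 0.128] [278. 291.]
pen0_grip 0.68 [0.456 0.106 0.13 ] [277. 291.]
well0 0.88 [ 0.627 -0.031  0.086] [334. 222.]
well0 0.88 [0.636 0.066 0.089] [295. 219.]
well0 0.78 [0.633 0.166 0.086] [255. 220.]
well0 0.7 [0.515 0.394 0.111] [159. 267.]
rail_mid 0.67 [ 0.568 -0.326  0.199] [467. 240.]
mark_pt 0.57 [ 0.561 -0.348  0.203] [477. 242.]
caddy_hook 0.64 [ 0.453 -0.055  0.165] [346. 292.]
caddy_hook 0.35 [0.636 0.068 0.088] [294. 219.]
cup 0.62 [ 0.455 -0.058  0.002] [344. 293.]
cup 0.59 [0.742 0.282 0.002] [215. 185.]
plaque 0.64 [ 0.771 -0.115  0.002] [364. 174.]
side {'fx': 447.80184792299104, 'fy': 447.80184792299104, 'cx': 314.98650717034315, 'cy': 241.17276490704558, 'T': array([[ 0.69 ,  0.426, -0.586, -0.071],
       [-0.724,  0
[... 642 characters left out ...]
458 -0.048  0.162] [292. 261.]
caddy_hook 0.73 [0.521 0.403 0.11 ] [200. 196.]
cup 0.65 [0.745 0.288 0.001] [284. 213.]
cup 0.59 [0.458 0.17  0.132] [232. 232.]
plaque 0.65 [ 0.776 -0.112 -0.003] [391. 265.]
{'time': 1.0, 'joint_positions': array([-1.251,  0.332, -0.065,  1.46 ,  0.022,  1.35 , -0.088]), 'joint_vel': array([-0.001,  0.001,  0.002, -0.   , -0.   ,  0.   , -0.001]), 'joint_torque': array([ -0.   , -62.305,   0.024, -39.012,  -0.061,   0.032,   0.   ]), 'ee_pos': array([0.21 , 0.589, 0.223]), 'eef_rot': array([ 0.171,  0.985,  0.   , -0.   ]), 'ft_force': array([ 0.106, -0.366, -0.165]), 'torque': array([-0.025,  0.013,  0.039]), 'grip_force': 0.0, 'width': 0.08710377289957069}
```

View pics/top0.png

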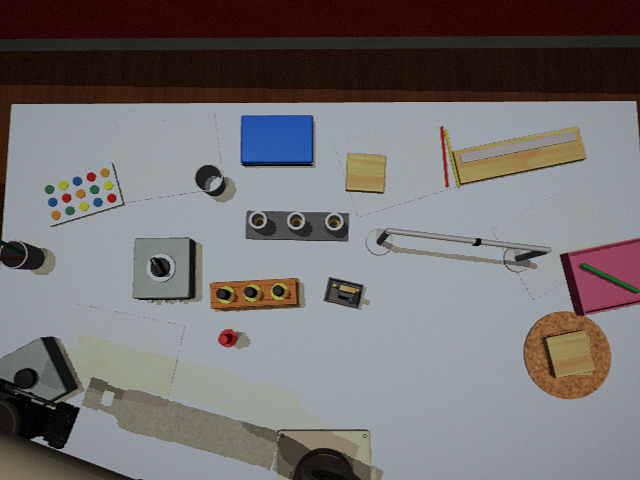

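View pics/side0.png

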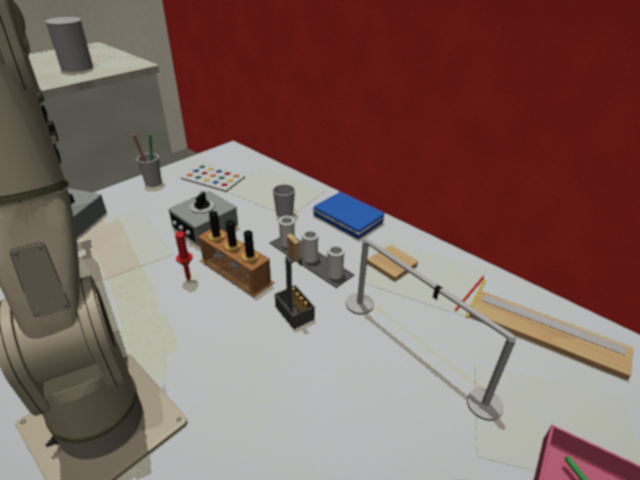

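The top picture shows the dial at (161,267), three black handpieces at (225,294), (251,292) and (277,291), and three empty wells at (258,220), (296,221) and (336,221). It also shows the caddy at (345,291) and the mark at (477,242), with rail ends at (385,236) and (548,250).

Look-alikes:
- Red handpiece at (228,338): not meant.
- Second grey box with a knob at (30,370): it has no dial on top.
- Dark pencil pot at (20,255), against the real cup at (210,180).
- Small plaque on the cork disc at (570,353), against the real plaque at (366,172).

I choose the dial at (161,267) and will check it in a close crop.

Run:
```python
from h import *
np.set_printoptions(precision=4,suppress=True)
a=r.camera("top")
save(a,"crop1.png",(125,200,385,320),3)
for (u,v,z) in [(477,242,.2),(385,236,.2),(548,250,.2)]: print(u,v,ray("top",u,v,z))
for c in ("top","side"):
  if c=="side": r.camera(c)
  for l in ["pen0_grip","pen1_grip","pen2_grip","caddy"]:
    for f in (r.look_for,r.spot_point):
      print(c,l,f.__name__,[(round(d["conf"],2),w(c,d["at"]).round(3).tolist()) for d in f(l,c)])
```

```text
477 242 [ 0.5622 -0.3492  0.2   ]
385 236 [ 0.5764 -0.1422  0.2   ]
548 250 [ 0.5435 -0.5078  0.2   ]
top pen0_grip call [(0.47, [0.454, 0.101, 0.092]), (0.42, [0.52, 0.395, 0.093])]
top pen0_grip call [(0.59, [0.455, 0.106, 0.13]), (0.43, [0.771, -0.118, 0.002])]
top pen1_grip call [(0.55, [0.451, 0.171, 0.09])]
top pen1_grip call [(0.69, [0.45, 0.173, 0.128])]
top pen2_grip call [(0.72, [0.35, 0.222, 0.077]), (0.57, [0.446, 0.232, 0.093])]
top pen2_grip call [(0.65, [0.634, 0.066, 0.091]), (0.6, [0.449, 0.236, 0.13])]
top caddy call [(0.62, [0.451, -0.05, 0.009]), (0.25, [0.518, 0.395, 0.091])]
top caddy call [(0.79, [0.452, -0.056, 0.0]), (0.16, [0.457, -0.056, 0.207])]
side pen0_grip call [(0.55, [0.449, 0.099, 0.117]), (0.32, [0.619, 0.046, 0.029])]
side pen0_grip call [(0.72, [0.458, -0.053, 0.199]), (0.55, [0.458, 0.108, 0.128])]
side pen1_grip call [(0.64, [0.452, 0.163, 0.11])]
side pen1_grip call [(0.93, [0.457, 0.171, 0.133])]
side pen2_grip call [(0.78, [0.447, 0.228, 0.108]), (0.75, [0.342, 0.224, 0.091])]
side pen2_grip call [(0.86, [0.349, 0.228, 0.118]), (0.85, [0.454, 0.236, 0.129])]
side caddy call [(0.88, [0.451, -0.056, 0.037])]
side caddy call [(0.56, [0.467, -0.051, -0.005])]
```

View pics/crop1.png

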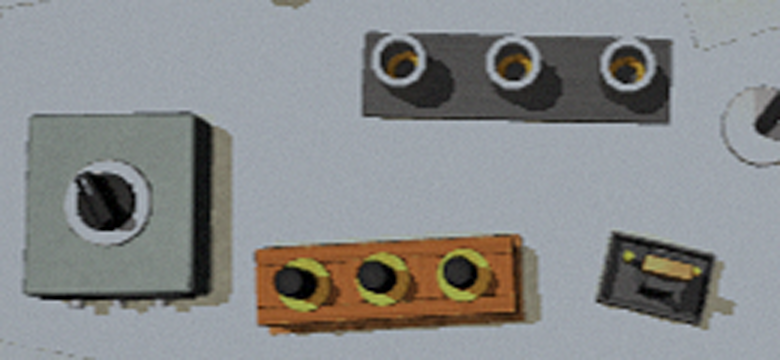

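The crop confirms the choice: black dial on a light ring with an oblique bar (crop (107,200)), three black handpieces on brass flanges, the caddy with its tab at crop (665,268), and three empty wells. I need the bar's angle and refined well and pen centres.

Run:
```python
from h import *
np.set_printoptions(precision=4,suppress=True)
a=r.camera("top"); b=r.camera("side")
A=a[240:295,135:190]; B=b[175:230,172:234]
A=cv2.resize(A,(550,550),interpolation=cv2.INTER_CUBIC)
save(A,"dial.png")
# average many frames? fit well rims: bright pixels
g=cv2.cvtColor(a,cv2.COLOR_RGB2GRAY)
for (u,v) in [(258,220),(296,221),(336,222)]:
    s=g[v-14:v+12,u-14:u+14]; m=(s>150).astype(np.uint8)
    n,l,st,ce=cv2.connectedComponentsWithStats(m); k=1+np.argmax(st[1:,4]); ys,xs=np.where(l==k)
    (x,y),rr=cv2.minEnclosingCircle(np.c_[xs,ys].astype(np.float32)); print("well",x+u-14,y+v-14,rr,ray("top",x+u-14,y+v-14,.085))
hs=cv2.cvtColor(a,cv2.COLOR_RGB2HSV)
for (u,v) in [(223,294),(250,292),(277,291)]:
    s=g[v-11:v+11,u-11:u+11]; m=(s<55).astype(np.uint8)
    n,l,st,ce=cv2.connectedComponentsWithStats(m); k=1+np.argmax(st[1:,4]); ys,xs=np.where(l==k)
    print("pen dark",xs.min()+u-11,xs.max()+u-11,ys.min()+v-11,ys.max()+v-11,ce[k]+[u-11,v-11])
P=[ray("top",u,v,.163) for u,v in [(222,294),(250,292),(278,291)]]; print(np.array(P))
for P in [(.455,.106,.163),(.453,.171,.163),(.451,.236,.163)]: print(pix("top",P),pix("side",P))
```

```text
well 257.5 218.5 18.398468017578125 [0.6378 0.1592 0.085 ]
well 295.5 213.3095235824585 14.90178108215332 [0.6506 0.0647 0.085 ]
well 335.5 214.64285707473755 15.04594898223877 [ 0.6469 -0.0348  0.085 ]
pen dark 216 230 288 299 [223.0078 293.8047]
pen dark 244 256 287 297 [250.125  291.8482]
pen dark 273 283 285 296 [278.0105 290.5579]
[[0.4479 0.2307 0.163 ]
 [0.4524 0.1663 0.163 ]
 [0.4545 0.1017 0.163 ]]
[276.1566 290.8001] [246.1662 232.4099]
[247.9478 291.7344] [228.7797 221.9953]
[219.7484 292.6685] [212.4355 212.205 ]
```

View pics/dial.png

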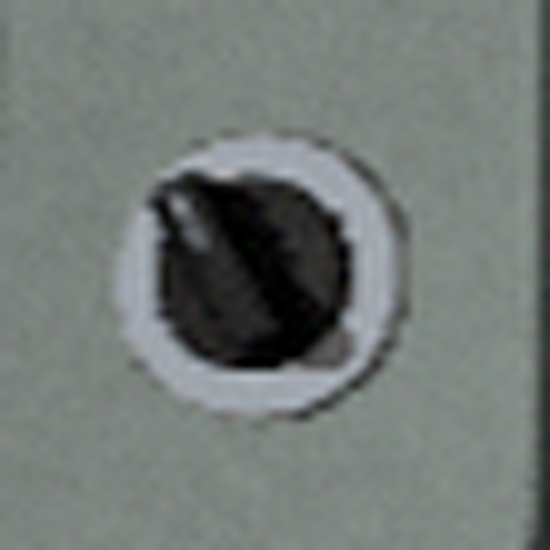

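The bar runs from (180,190) to (320,340) in this crop, which gives a yaw of about 39° in world axes. The dial centre is near (0.518, 0.400), so I'm moving above it.

>>> arm_command(xyz=[[0.308, -0.189, -0.07], [0.308, -0.189, -0.07], [0.308, -0.189, -0.07], [0.308, -0.189, -0.07], [0.308, -0.189, -0.07], [0.308, -0.189, -0.07], [0.308, -0.189, -0.07], [0.308, -0.189, -0.07], [0.308, -0.189, -0.07], [0.308, -0.189, -0.07], [0.308, -0.189, -0.07], [0.308, -0.189, -0.07], [0.308, -0.189, -0.07], [0.308, -0.189, -0.07], [0.308, -0.189, -0.07], [0.308, -0.189, -0.07], [0.308, -0.189, -0.07], [0.308, -0.189, -0.07], [0.308, -0.189, -0.07], [0.308, -0.189, -0.07]], rot=[[0, 0, -2.11], [0, 0, -2.11], [0, 0, -2.11], [0, 0, -2.11], [0, 0, -2.11], [0, 0, -2.11], [0, 0, -2.11], [0, 0, -2.11], [0, 0, -2.11], [0, 0, -2.11], [0, 0, -2.11], [0, 0, -2.11], [0, 0, -2.11], [0, 0, -2.11], [0, 0, -2.11], [0, 0, -2.11], [0, 0, -2.11], [0, 0, -2.11], [0, 0, -2.11], [0, 0, -2.11]], grip=1)

```text
time: 3.67
ee_pos: [0.518, 0.3998, 0.1525]
eef_rot: [0.941, 0.34, 0.0, 0.0]
ft_force: [0.5, -0.7, -0.4]
width: 0.0868
grip_force: 0.0
```

Run:
```python
from h import *
np.set_printoptions(precision=4,suppress=True)
print(r.read_state()["joint_positions"])
a=r.camera("side"); save(a,"dial2.png",(150,120,270,240),5)
print(pix("side",(.518,.4,.1525))-[150,120])
print(ray("top",160.5,267,.089),ray("top",161.2,267.3,.075))
```

```text
[-1.0449  0.4594  0.4305  1.4874 -0.197   1.2377 -1.4672]
[47.8547 64.0817]
[0.5171 0.3957 0.089 ] [0.5176 0.3979 0.075 ]
```

View pics/dial2.png

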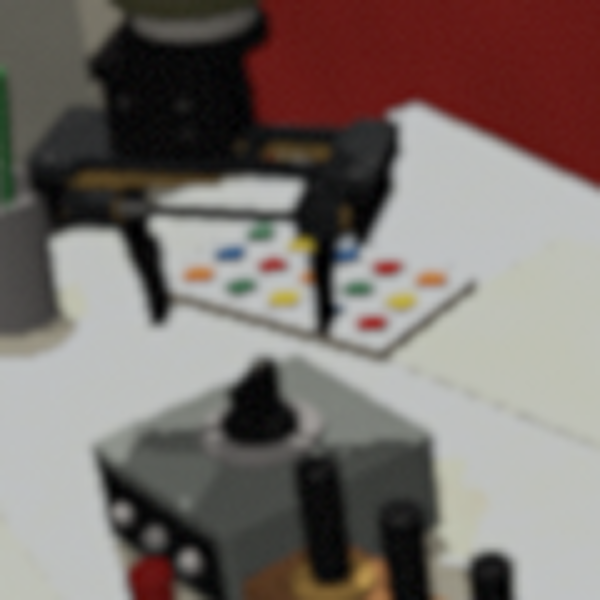

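The side view shows the fingers on either side of the bar grip (crop (262,385)), so I'll descend and close.

>>> arm_command(xyz=[[0, -0.001, -0.03], [0, -0.001, -0.059], [0, -0.001, -0.059], [0, -0.001, -0.059]], rot=[[0, 0, 0], [0, 0, 0], [0, 0, 0], [0, 0, 0]])

```text
time: 4.05
ee_pos: [0.5173, 0.398, 0.0927]
eef_rot: [0.941, 0.338, -0.001, 0.001]
ft_force: [-0.3, -0.5, 0.4]
width: 0.0872
grip_force: 0.0
```

>>> arm_command(xyz=[[0, 0, 0], [0, 0, 0], [0, 0, 0], [0, 0, 0], [0, 0, 0], [0, 0, 0], [0, 0, 0], [0, 0, 0]], rot=[[0, 0, 0], [0, 0, 0], [0, 0, 0], [0, 0, 0], [0, 0, 0], [0, 0, 0], [0, 0, 0], [0, 0, 0]], grip=0, squeeze=15)

```text
time: 4.72
ee_pos: [0.5181, 0.3987, 0.0936]
eef_rot: [0.941, 0.338, 0.0, 0.0]
ft_force: [-0.1, -0.3, 0.4]
width: 0.0418
grip_force: 0.0
```

>>> arm_command(xyz=[[0, 0, 0], [0, 0, 0], [0, 0, 0], [0, 0, 0], [0, 0, 0], [0, 0, 0], [0, 0, 0], [0, 0, 0]], rot=[[0, 0, 0], [0, 0, 0], [0, 0, 0], [0, 0, 0], [0, 0, 0], [0, 0, 0], [0, 0, 0], [0, 0, 0]])

```text
time: 5.38
ee_pos: [0.5165, 0.4001, 0.0935]
eef_rot: [0.941, 0.338, -0.001, -0.001]
ft_force: [-4.7, 2.6, 1.2]
width: 0.014
grip_force: 15.0
```

>>> arm_command(xyz=[[0, 0, 0], [0, 0, 0], [0, 0, 0], [0, 0, 0], [0, 0, 0], [0, 0, 0], [0, 0, 0], [0, 0, 0], [0, 0, 0], [0, 0, 0], [0, 0, 0], [0, 0, 0], [0, 0, 0], [0, 0, 0], [0, 0, 0]], rot=[[0, 0, 0.1], [0, 0, 0.2], [0, 0, 0.3], [0, 0, 0.4], [0, 0, 0.5], [0, 0, 0.6], [0, 0, 0.7], [0, 0, 0.8], [0, 0, 0.9], [0, 0, 1.0], [0, 0, 1.1], [0, 0, 1.2], [0, 0, 1.3], [0, 0, 1.4], [0, 0, 1.5]])

```text
time: 6.63
ee_pos: [0.5194, 0.3996, 0.0935]
eef_rot: [0.456, 0.89, 0.002, 0.001]
ft_force: [7.8, 7.2, -7.3]
width: 0.0139
grip_force: 15.0
```

Run:
```python
from h import *
s=r.read_state(); print(s["joint_positions"].round(3),s["torque"],s["ft_force"],s["grip_force"],s["width"],s["eef_rot"])
```

```text
[-0.823  0.487  0.13   1.533 -0.067  1.123 -0.057] [ 1.28781558 -1.77316471 -0.05662422] [ 7.77467357  7.24915727 -7.31139083] 14.99702020548284 0.013892025460630345 [4.56455193e-01 8.89744452e-01 1.64542443e-03 8.71465328e-04]
```

>>> arm_command(xyz=[[0.001, 0.001, 0], [0.001, 0.001, 0], [0.001, 0.001, 0], [0.001, 0.001, 0], [0.001, 0.001, 0], [0.001, 0.001, 0], [0.001, 0.001, 0], [0.001, 0.001, 0], [0.001, 0.001, 0], [0.001, 0.001, 0]], rot=[[0, 0, 0.1], [0, 0, 0.2], [0, 0, 0.3], [0, 0, 0.4], [0, 0, 0.5], [0, 0, 0.6], [0, 0, 0.7], [0, 0, 0.8], [0, 0, 0.9], [0, 0, 1.0]])

```text
time: 7.47
ee_pos: [0.5203, 0.4015, 0.0935]
eef_rot: [-0.026, 1.0, 0.002, 0.002]
ft_force: [7.0, 8.6, -6.8]
width: 0.0145
grip_force: 15.0
```

Run:
```python
from h import *
s=r.read_state(); print(s["joint_positions"].round(3),s["torque"],s["ft_force"],s["grip_force"],s["width"],s["eef_rot"])
```

```text
[-0.686  0.49  -0.053  1.52   0.027  1.128  0.878] [ 1.87279221 -1.26639776 -0.34887397] [ 6.98078157  8.63729619 -6.79915738] 15.028898608870804 0.014481778538429342 [-0.02621352  0.99965354  0.00176743  0.00158744]
```

>>> arm_command(xyz=[[0, 0, 0], [0, 0, 0], [0, 0, 0], [0, 0, 0]], rot=[[0, 0, 0.05], [0, 0, 0.1], [0, 0, 0.15], [0, 0, 0.15]])

```text
time: 7.8
ee_pos: [0.5199, 0.4014, 0.0937]
eef_rot: [-0.1, 0.995, 0.002, 0.001]
ft_force: [4.6, 7.6, -5.7]
width: 0.0169
grip_force: 17.0
```

Run:
```python
from h import *
s=r.read_state(); print(s["joint_positions"].round(3),s["torque"],s["ft_force"],s["grip_force"],s["width"],s["eef_rot"])
```

```text
[-0.666  0.491 -0.08   1.518  0.041  1.13   1.017] [ 1.8012966  -1.14891908 -0.53767581] [ 4.59893233  7.5520363  -5.68929779] 17.023544421535917 0.01685263298994999 [-0.0999363   0.99499169  0.00165806  0.00123319]
```

The torque has risen to 0.54 N·m and the bar is spreading the pads, so the dial is on its stop. Releasing and rising.

>>> arm_command(xyz=[[0, 0, 0], [0, 0, 0], [0, 0, 0], [0, 0, 0], [0, 0, 0], [0, 0, 0], [0, 0, 0.03], [0, 0, 0.07], [0, -0.04, 0.1], [0, -0.08, 0.13], [0, -0.1, 0.13], [0, -0.1, 0.13]], rot=[[0, 0, 0], [0, 0, 0], [0, 0, 0], [0, 0, 0], [0, 0, 0], [0, 0, 0], [0, 0, 0], [0, 0, 0], [0, 0, 0], [0, 0, 0], [0, 0, 0], [0, 0, 0]], grip=0.7)

```text
time: 8.8
ee_pos: [0.5224, 0.2928, 0.2277]
eef_rot: [-0.094, 0.996, -0.0, 0.003]
ft_force: [1.7, -0.6, 0.2]
width: 0.061
grip_force: 0.0
```

Run:
```python
from h import *
np.set_printoptions(precision=4,suppress=True)
s=r.read_state(); print(s["ee_pos"],s["eef_rot"],s["joint_positions"])
a=r.camera("top"); b=r.camera("side")
A=cv2.resize(a[240:295,135:190],(380,380),interpolation=cv2.INTER_CUBIC)
B=cv2.resize(b[180:230,175:225],(380,380),interpolation=cv2.INTER_CUBIC); save(np.hstack([A,B]),"dial3.png")
# rim ellipses
def rim(cam,img,u,v,hw,lo,hi,nm):
    g=cv2.cvtColor(img,cv2.COLOR_RGB2GRAY); s=g[v-hw:v+hw,u-hw:u+hw]
    s=cv2.resize(s,None,fx=6,fy=6,interpolation=cv2.INTER_CUBIC)
    return s
W=[(.6355,.163,.085),(.6345,.0665,.085),(.632,-.03,.085)]
o=[]
for cam,img in (("top",a),("side",b)):
    row=[]
    for P in W:
        p=pix(cam,P); u,v=p.round().astype(int); s=cv2.resize(img[v-16:v+16,u-16:u+16],(256,256),interpolation=cv2.INTER_CUBIC)
        th=np.linspace(0,2*np.pi,60)
        for R in (.022,.016):
            q=np.array([pix(cam,(P[0]+R*np.cos(t),P[1]+R*np.sin(t),.085)) for t in th]); q=((q-[u-16,v-16]+.5)*8).astype(int)
            cv2.polylines(s,[q],True,(255,0,0),1)
        row.append(s)
    o.append(np.hstack(row))
save(np.vstack(o),"wells.png")
```

```text
[0.5224 0.2928 0.2277] [-0.0944  0.9955 -0.0004  0.0029] [-0.5544  0.2679 -0.0423  1.5317  0.015   1.3375  1.1613]
```

View pics/dial3.png

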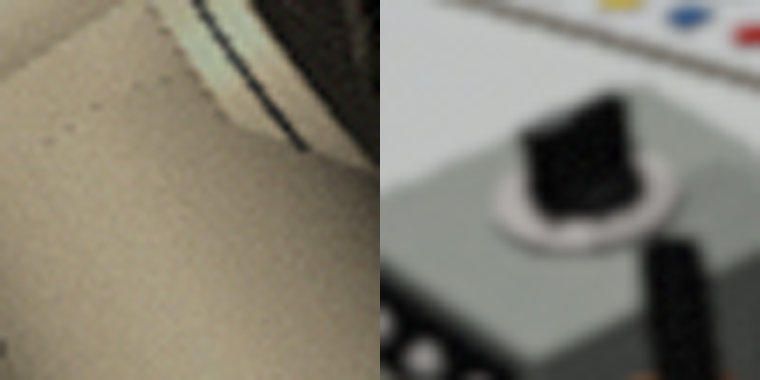

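View pics/wells.png

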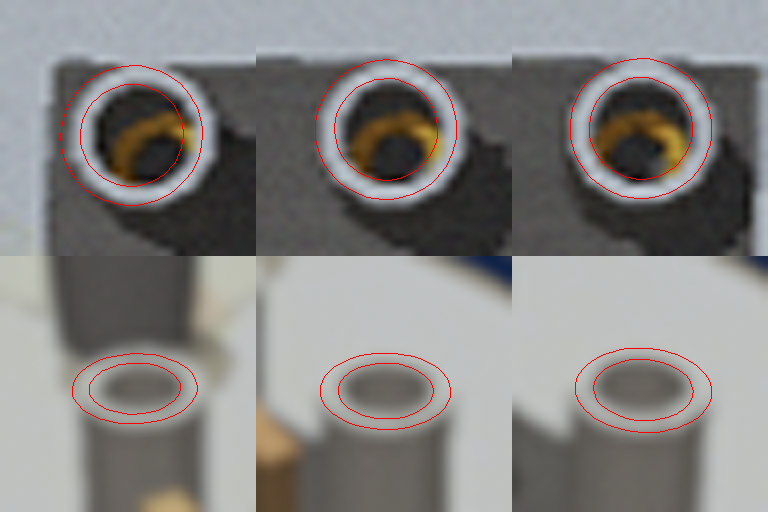

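The side view shows the bar standing broadside on the disc, and the stop was felt in the torque. The well overlays sit 1 to 4 mm too far in +y, so I take the wells at y ≈ 0.160, 0.0645 and -0.031. Next I go above the first handpiece.

>>> arm_command(xyz=[[-0.064, -0.1935, -0.034], [-0.064, -0.1935, -0.034], [-0.064, -0.1935, -0.034], [-0.064, -0.1935, -0.034], [-0.064, -0.1935, -0.034], [-0.064, -0.1935, -0.034], [-0.064, -0.1935, -0.034], [-0.064, -0.1935, -0.034], [-0.064, -0.1935, -0.034], [-0.064, -0.1935, -0.034], [-0.064, -0.1935, -0.034]], rot=[[0, 0, -0.89], [0, 0, -0.89], [0, 0, -0.89], [0, 0, -0.89], [0, 0, -0.89], [0, 0, -0.89], [0, 0, -0.89], [0, 0, -0.89], [0, 0, -0.89], [0, 0, -0.89], [0, 0, -0.89]], grip=0.5)

```text
time: 9.82
ee_pos: [0.4551, 0.1068, 0.1893]
eef_rot: [0.337, 0.941, -0.0, -0.0]
ft_force: [0.4, -0.1, -0.4]
width: 0.0435
grip_force: 0.0
```

```bash
cat > fit.py <<'E'
from h import *
from scipy.optimize import minimize
np.set_printoptions(precision=4,suppress=True)
print(r.read_state()["ee_pos"])
def samp(g,cam,c,R,z):
    th=np.linspace(0,2*np.pi,72,endpoint=False)
    q=np.array([pix(cam,(c[0]+R*np.cos(t),c[1]+R*np.sin(t),z)) for t in th],np.float32)
    return cv2.remap(g,q[:,0].reshape(1,-1),q[:,1].reshape(1,-1),cv2.INTER_LINEAR)[0]
g=cv2.cvtColor(r.camera("top"),cv2.COLOR_RGB2GRAY).astype(np.float32)
def f(p):
    s=0
    for k in (-1,0,1):
        c=(p[0]-k*.095*np.sin(p[2]),p[1]+k*.095*np.cos(p[2]))
        s+=-2*np.mean([samp(g,"top",c,R,.085).mean() for R in (.0175,.019,.0205)])+np.mean([samp(g,"top",c,R,.085).mean() for R in (.0125,.014)])+samp(g,"top",c,.0245,.085).mean()
    return s
o=minimize(f,[.634,.0645,0.02],method="Nelder-Mead",options=dict(initial_simplex=[[.634,.0645,.02],[.638,.0645,.02],[.634,.0605,.02],[.634,.0645,-.03]],xatol=1e-5))
p=o.x; print(o.fun,p); print([(p[0]-k*.095*np.sin(p[2]),p[1]+k*.095*np.cos(p[2])) for k in (-1,0,1)])
b=r.camera("side"); save(b,"pen1.png",(190,150,310,270),5)
P=r.read_state()["ee_pos"]; print(pix("side",P)-[190,150])
E
python3 fit.py
```

```text
[0.4551 0.1068 0.1893]Traceback (most recent call last):
  File "fit.py", line 16, in <module>
    o=minimize(f,[.634,.0645,0.02],method="Nelder-Mead",options=dict(initial_simplex=[[.634,.0645,.02],[.638,.0645,.02],[.634,.0605,.02],[.634,.0645,-.03]],xatol=1e-5))
    res = _minimize_neldermead(fun, x0, args, callback, bounds=bounds,
                               **options)
    fsim[k] = func(sim[k])
              ~~~~^^^^^^^^
    fx = function(np.copy(x), *(wrapper_args + args))
  File "fit.py", line 14, in f
    s+=-2*np.mean([samp(g,"top",c,R,.085).mean() for R in (.0175,.019,.0205)])+np.mean([samp(g,"top",c,R,.085).mean() for R in (.0125,.014)])+samp(g,"top",c,.0245,.085).mean()
                                                                                                                                              ~~~~^^^^^^^^^^^^^^^^^^^^^^
  File "fit.py", line 7, in samp
    q=np.array([pix(cam,(c[0]+R*np.cos(t),c[1]+R*np.sin(t),z)) for t in th],np.float32)
                ~~~^^^^^^^^^^^^^^^^^^^^^^^^^^^^^^^^^^^^^^^^^^^
  File "h.py", line 10, in pix
    m=r.camera_model(cam);T=np.array(m["T"]);c=T[:3,:3].T@(np.array(P)-T[:3,3])
ValueError: time passes only in moves, steps and waits
```

```bash
sed -i 's/^def save/M={c:r.camera_model(c) for c in ("top","side")}\ndef save/; s/r.camera_model(cam)/M[cam]/' h.py
sed -i 's/^g=.*/g=cv2.imread("pics\/top0.png",0).astype(np.float32)/' fit.py; python3 fit.py
```

```text
[0.4551 0.1067 0.1894]
-545.250244140625 [ 0.6329  0.0645 -0.0253]
[(np.float64(0.6305041606516508), np.float64(-0.03047432776021282)), (np.float64(0.632907044116802), np.float64(0.06449527869918503)), (np.float64(0.6353099275819531), np.float64(0.15946488515858287))]
[55.1613 73.2479]
```

View pics/pen1.png

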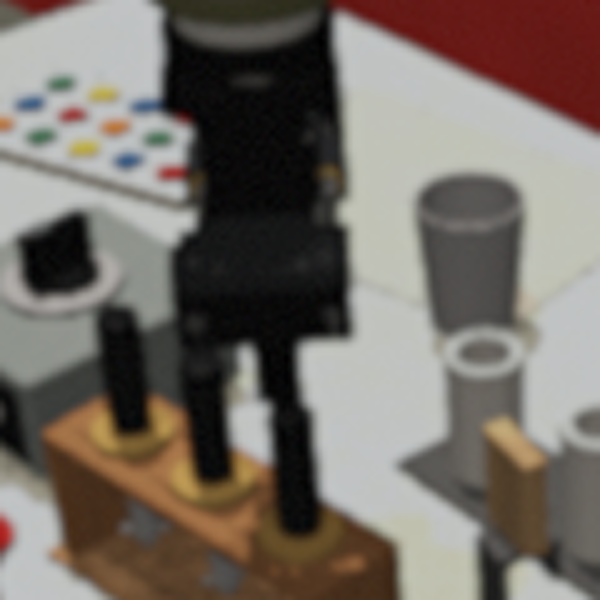

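The side crop shows the gripper just left of the first handpiece, whose top is at crop (292,410), so that handpiece is about 4 mm further in -y. The top-image columns agree, giving y = 0.1025, 0.1675 and 0.2325.

>>> arm_command(xyz=[[0, -0.004, -0.01], [0, -0.004, -0.04], [0, -0.004, -0.074], [0, -0.004, -0.074], [0, -0.004, -0.074]], rot=[[0, 0, 0], [0, 0, 0], [0, 0, 0], [0, 0, 0], [0, 0, 0]])

```text
time: 10.33
ee_pos: [0.4538, 0.1015, 0.1145]
eef_rot: [0.339, 0.941, -0.001, -0.001]
ft_force: [1.8, 0.0, -0.0]
width: 0.0436
grip_force: 0.0
```

>>> arm_command(xyz=[[0, 0, 0], [0, 0, 0], [0, 0, 0], [0, 0, 0], [0, 0, 0], [0, 0, 0], [0, 0, 0]], rot=[[0, 0, 0], [0, 0, 0], [0, 0, 0], [0, 0, 0], [0, 0, 0], [0, 0, 0], [0, 0, 0]], grip=0, squeeze=6)

```text
time: 10.92
ee_pos: [0.456, 0.1029, 0.1166]
eef_rot: [0.339, 0.941, 0.001, 0.001]
ft_force: [1.1, 3.2, 6.6]
width: 0.0237
grip_force: 6.0
```

>>> arm_command(xyz=[[0, 0, 0], [0, 0, 0], [0, 0, 0], [0, 0, 0], [0, 0, 0], [0, 0, 0], [0, 0, 0], [0, 0, 0], [0, 0, 0], [0, 0, 0], [0, 0, 0], [0, 0, 0], [0, 0, 0], [0, 0, 0], [0, 0, 0], [0, 0, 0], [0, 0, 0]], rot=[[0, 0, 0], [0, 0, 0], [0, 0, 0], [0, 0, 0.12], [0, 0, 0.24], [0, 0, 0.36], [0, 0, 0.48], [0, 0, 0.6], [0, 0, 0.72], [0, 0, 0.84], [0, 0, 0.96], [0, 0, 1.08], [0, 0, 1.2], [0, 0, 1.32], [0, 0, 1.44], [0, 0, 1.57], [0, 0, 1.57]], grip=0.5)

```text
time: 12.33
ee_pos: [0.4547, 0.1018, 0.1152]
eef_rot: [-0.427, 0.904, -0.0, -0.001]
ft_force: [-0.1, -0.1, 0.3]
width: 0.0436
grip_force: 0.0
```

>>> arm_command(xyz=[[0, 0, 0], [0, 0, 0], [0, 0, 0], [0, 0, 0], [0, 0, 0], [0, 0, 0], [0, 0, 0], [0, 0, 0]], rot=[[0, 0, 0], [0, 0, 0], [0, 0, 0], [0, 0, 0], [0, 0, 0], [0, 0, 0], [0, 0, 0], [0, 0, 0]], grip=0, squeeze=25)

```text
time: 13.0
ee_pos: [0.4549, 0.1024, 0.1155]
eef_rot: [-0.425, 0.905, 0.0, -0.0]
ft_force: [0.1, 3.3, -1.5]
width: 0.0237
grip_force: 25.0
```

```bash
cat > s.py <<'E'
from bench import r
import numpy as np
np.set_printoptions(precision=4,suppress=True)
s=r.read_state(); e=s["eef_rot"]
print("t",round(s["time"],2),"p",s["ee_pos"],"closing",round((2*np.degrees(np.arctan2(e[1],e[0]))-90),1),"q",s["joint_positions"],"F",s["ft_force"],"M",s["torque"],"w",s["width"],"g",s["grip_force"])
E
python3 s.py
```

```text
t 13.0 p [0.4549 0.1024 0.1155] closing 140.3 q [-0.3509  0.0786  0.033   1.9996 -0.0034  1.0636  2.1316] F [ 0.1082  3.2671 -1.4834] M [ 0.7701  0.2199 -0.0415] w 0.023679900885596076 g 24.956238311715424
```

>>> arm_command(xyz=[[0, 0, 0.02], [0, 0, 0.05], [0, 0, 0.08], [0, 0, 0.095], [0.01, -0.01, 0.095], [0.04, -0.03, 0.095], [0.07, -0.053, 0.095], [0.1, -0.076, 0.095], [0.13, -0.1, 0.095], [0.16, -0.12, 0.095], [0.176, -0.133, 0.095], [0.176, -0.133, 0.095], [0.176, -0.133, 0.095], [0.176, -0.133, 0.095]], rot=[[0, 0, 0], [0, 0, 0], [0, 0, 0], [0, 0, 0], [0, 0, 0], [0, 0, 0], [0, 0, 0], [0, 0, 0], [0, 0, 0], [0, 0, 0], [0, 0, 0], [0, 0, 0], [0, 0, 0], [0, 0, 0]])

```text
time: 14.17
ee_pos: [0.6306, -0.0305, 0.2101]
eef_rot: [-0.425, 0.905, 0.0, -0.001]
ft_force: [-0.1, -0.4, -1.3]
width: 0.0238
grip_force: 25.0
```

```bash
python3 s.py
python3 - <<'E'
from h import *
b=r.camera("side"); a=r.camera("top")
P=r.read_state()["ee_pos"]
A=cv2.resize(a[185:255,290:380],(540,420),interpolation=cv2.INTER_CUBIC); B=cv2.resize(b[180:290,300:370],(255,400),interpolation=cv2.INTER_CUBIC); B=cv2.copyMakeBorder(B,0,20,0,0,cv2.BORDER_CONSTANT)
save(np.hstack([A,B]),"ins1.png")
E
```

```text
t 14.17 p [ 0.6306 -0.0305  0.2101] closing 140.3 q [-0.1663  0.3514  0.1842  1.4704 -0.0651  1.327   2.4708] F [-0.086  -0.3881 -1.3454] M [0.0604 0.027  0.0208] w 0.023794372401139453 g 24.982842996250838
```

View pics/ins1.png

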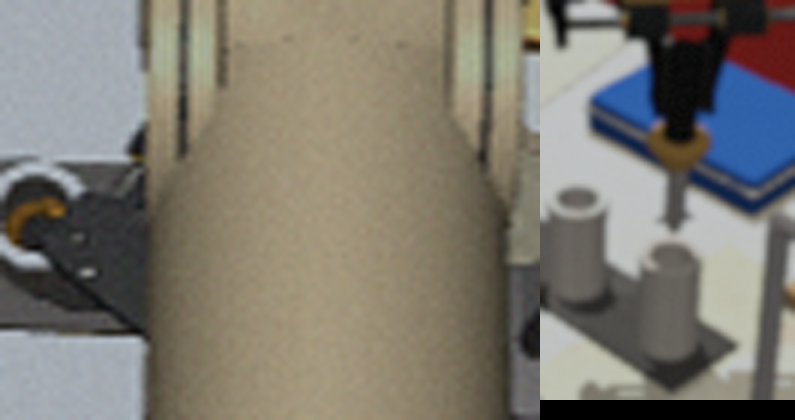

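The pen hangs upright above the third well, with its nose about 1 px right of the rim centre in the side view ((675,228) against (669,257)). I'll check that against the projection.

Run:
```python
from h import *
np.set_printoptions(precision=2,suppress=True)
p=(.6308,-.0305)
for z in (.185,.106,.085): 
    q=pix("side",p+(z,)); print(z,q,(q-[300,180])*3.64+[540,0])
for d in ((.001,0,0),(0,.001,0)): print((pix("side",np.array(p+(.085,))+d)-pix("side",p+(.085,)))*3.64)
```

```text
0.185 [337.46 218.19] [676.37 138.99]
0.106 [336.1 244. ] [671.4  232.95]
0.085 [335.76 250.5 ] [670.15 256.63]
[ 0.94 -0.62]
[-1.06 -0.61]
```

>>> arm_command(xyz=[[-0.001, 0.001, -0.01], [-0.001, 0.001, -0.018], [-0.001, 0.001, -0.026], [-0.001, 0.001, -0.034], [-0.001, 0.001, -0.04], [-0.001, 0.001, -0.04]], rot=[[0, 0, 0], [0, 0, 0], [0, 0, 0], [0, 0, 0], [0, 0, 0], [0, 0, 0]])

```text
time: 14.77
ee_pos: [0.6292, -0.0298, 0.1686]
eef_rot: [-0.425, 0.905, 0.001, -0.001]
ft_force: [-0.5, 1.0, -1.8]
width: 0.0232
grip_force: 25.0
```

```bash
python3 s.py
```

```text
t 14.77 p [ 0.6292 -0.0298  0.1686] closing 140.3 q [-0.1649  0.3759  0.1797  1.5264 -0.0691  1.2483  2.4727] F [-0.4554  1.0281 -1.8184] M [0.0629 0.0891 0.0191] w 0.023195853638664086 g 24.98267978662625
```

>>> arm_command(xyz=[[0, 0, -0.008], [0, 0, -0.016], [0, 0, -0.024], [0, 0, -0.032], [0, 0, -0.036], [0, 0, -0.036]], rot=[[0, 0, 0], [0, 0, 0], [0, 0, 0], [0, 0, 0], [0, 0, 0], [0, 0, 0]])

```text
time: 15.27
ee_pos: [0.6294, -0.0298, 0.1331]
eef_rot: [-0.425, 0.905, 0.0, -0.001]
ft_force: [0.3, 1.2, -1.5]
width: 0.0235
grip_force: 25.0
```

```bash
python3 s.py
```

```text
t 15.27 p [ 0.6294 -0.0298  0.1331] closing 140.3 q [-0.1616  0.4039  0.1755  1.5657 -0.0741  1.1806  2.4764] F [ 0.3458  1.184  -1.4657] M [ 0.0463  0.1574 -0.0096] w 0.02348683246150656 g 24.982394794933498
```

No contact yet, so I go slower until it lands.

>>> arm_command(xyz=[[0, 0, -0.002], [0, 0, -0.004], [0, 0, -0.006], [0, 0, -0.008], [0, 0, -0.01], [0, 0, -0.01]], rot=[[0, 0, 0], [0, 0, 0], [0, 0, 0], [0, 0, 0], [0, 0, 0], [0, 0, 0]])

```text
time: 15.77
ee_pos: [0.632, -0.0287, 0.1287]
eef_rot: [-0.425, 0.905, -0.0, 0.003]
ft_force: [-5.9, 2.9, 21.8]
width: 0.0235
grip_force: 25.0
```

```bash
python3 s.py
```

```text
t 15.77 p [ 0.632  -0.0287  0.1287] closing 140.3 q [-0.1611  0.4077  0.1739  1.5702 -0.0769  1.1649  2.4775] F [-5.9092  2.9115 21.7793] M [0.9244 1.7249 0.0467] w 0.023526783840945333 g 25.03447774797678
```

>>> arm_command(xyz=[[0, 0, 0.003], [0, 0, 0.003], [0, 0, 0.0026], [0, 0, 0.0022], [0, 0, 0.0018], [0, 0, 0.0014], [0, 0, 0.001], [0, 0, 0.0006], [0, 0, 0.0003], [0, 0, 0], [0, 0, 0], [0, 0, 0]], rot=[[0, 0, 0], [0, 0, -0.12], [0, 0, -0.24], [0, 0, -0.36], [0, 0, -0.48], [0, 0, -0.6], [0, 0, -0.72], [0, 0, -0.84], [0, 0, -0.96], [0, 0, -1.08], [0, 0, -1.2], [0, 0, -1.2]])

```text
time: 16.77
ee_pos: [0.631, -0.0294, 0.1256]
eef_rot: [0.163, 0.987, 0.0, 0.001]
ft_force: [0.5, 0.7, 5.6]
width: 0.0234
grip_force: 25.0
```

```bash
python3 s.py
```

```text
t 16.77 p [ 0.631  -0.0294  0.1256] closing 71.2 q [-0.3199  0.4254  0.3812  1.5825 -0.1685  1.1638  1.3398] F [0.4671 0.6717 5.6262] M [ 0.3567 -0.0559  0.0393] w 0.0234139113253089 g 24.997810539789498
```

>>> arm_command(xyz=[[0, 0, 0], [0, 0, -0.0004], [0, 0, -0.0008], [0, 0, -0.0012], [0, 0, -0.0016], [0, 0, -0.002], [0, 0, -0.0024], [0, 0, -0.0028], [0, 0, -0.0031], [0, 0, -0.0035], [0, 0, -0.0039], [0, 0, -0.0043], [0, 0, -0.0047], [0, 0, -0.005], [0, 0, -0.0054], [0, 0, -0.0058]], rot=[[0, 0, -0.12], [0, 0, -0.24], [0, 0, -0.36], [0, 0, -0.48], [0, 0, -0.6], [0, 0, -0.72], [0, 0, -0.84], [0, 0, -0.96], [0, 0, -1.08], [0, 0, -1.2], [0, 0, -1.32], [0, 0, -1.44], [0, 0, -1.56], [0, 0, -1.68], [0, 0, -1.8], [0, 0, -1.92]])

```text
time: 18.1
ee_pos: [0.6312, -0.0287, 0.1195]
eef_rot: [0.901, 0.434, 0.001, -0.0]
ft_force: [3.6, 1.6, 2.4]
width: 0.0236
grip_force: 25.0
```

```bash
python3 s.py
```

```text
t 18.1 p [ 0.6312 -0.0287  0.1195] closing -38.5 q [-0.5844  0.5043  0.7469  1.6026 -0.3652  1.1765 -0.4303] F [3.5758 1.6338 2.3946] M [ 0.5879 -0.5724 -0.0027] w 0.023597396547095043 g 24.989590155892074
```

>>> arm_command(xyz=[[0, 0, -0.0004], [0, 0, -0.0008], [0, 0, -0.0012], [0, 0, -0.0016], [0, 0, -0.002], [0, 0, -0.0024], [0, 0, -0.0028], [0, 0, -0.0031], [0, 0, -0.0035], [0, 0, -0.0039], [0, 0, -0.0041], [0, 0, -0.0043], [0, 0, -0.0045]], rot=[[0, 0, -0.12], [0, 0, -0.24], [0, 0, -0.36], [0, 0, -0.48], [0, 0, -0.6], [0, 0, -0.72], [0, 0, -0.84], [0, 0, -0.96], [0, 0, -1.08], [0, 0, -1.2], [0, 0, -1.32], [0, 0, -1.44], [0, 0, -1.56]])

```text
time: 19.18
ee_pos: [0.6313, -0.0298, 0.1153]
eef_rot: [0.946, -0.325, 0.001, -0.0]
ft_force: [1.9, -0.6, 7.1]
width: 0.0235
grip_force: 25.0
```

```bash
python3 s.py
```

```text
t 19.18 p [ 0.6313 -0.0298  0.1153] closing -127.9 q [-0.7797  0.6575  1.0782  1.6154 -0.6065  1.2385 -1.8165] F [ 1.9427 -0.5953  7.0588] M [ 0.1191 -0.2114  0.0676] w 0.023514163144459803 g 24.991405843757093
```

>>> arm_command(xyz=[[0, 0, 0], [0, 0, 0], [0, 0, 0], [0, 0, 0]], rot=[[0, 0, -0.12], [0, 0, -0.24], [0, 0, -0.36], [0, 0, -0.45]])

```text
time: 19.52
ee_pos: [0.6309, -0.0302, 0.1152]
eef_rot: [0.849, -0.528, 0.001, -0.0]
ft_force: [0.8, -1.4, 6.3]
width: 0.0235
grip_force: 25.0
```

```bash
python3 s.py
```

```text
t 19.52 p [ 0.6309 -0.0302  0.1152] closing -153.7 q [-0.8214  0.7195  1.1707  1.6173 -0.6876  1.2733 -2.2112] F [ 0.7887 -1.4064  6.3196] M [-0.2529 -0.0501  0.3662] w 0.023451998337537767 g 24.995059613138437
```

The flange height matches the height in the rest and the torque is rising, so the first handpiece is home. Releasing and going to the second.

>>> arm_command(xyz=[[0, 0, 0], [0, 0, 0], [0, 0, 0], [0, 0, 0.035], [0, 0, 0.075], [-0.03, 0.033, 0.0753], [-0.06, 0.066, 0.0753], [-0.09, 0.1, 0.0753], [-0.12, 0.133, 0.0753], [-0.15, 0.166, 0.0753], [-0.1775, 0.197, 0.0753], [-0.1775, 0.197, 0.0753], [-0.1775, 0.197, 0.0753], [-0.1775, 0.197, 0.0753], [-0.1775, 0.197, 0.0753], [-0.1775, 0.197, 0.0753], [-0.1775, 0.197, 0.0753], [-0.1775, 0.197, 0.0753], [-0.1775, 0.197, 0.0753], [-0.1775, 0.197, 0.0753]], rot=[[0, 0, 0], [0, 0, 0], [0, 0, 0], [0, 0, 0], [0, 0, 0.12], [0, 0, 0.24], [0, 0, 0.36], [0, 0, 0.48], [0, 0, 0.6], [0, 0, 0.72], [0, 0, 0.84], [0, 0, 0.96], [0, 0, 1.08], [0, 0, 1.2], [0, 0, 1.32], [0, 0, 1.44], [0, 0, 1.56], [0, 0, 1.68], [0, 0, 1.8], [0, 0, 1.92]], grip=0.6)

```text
time: 21.18
ee_pos: [0.4524, 0.1671, 0.1895]
eef_rot: [0.917, 0.398, -0.0, -0.0]
ft_force: [0.5, -0.3, 0.8]
width: 0.0521
grip_force: 0.0
```

```bash
python3 s.py;  python3 - <<'E'
from h import *
b=r.camera("side")
B=np.hstack([cv2.resize(b[200:290,300:370],(350,450),interpolation=cv2.INTER_CUBIC),cv2.resize(b[180:270,195:285],(450,450),interpolation=cv2.INTER_CUBIC)])
save(B,"chk1.png")
P=r.read_state()["ee_pos"]; q=pix("side",(.4525,.1675,.163)); print((q-[195,180])*5+[350,0])
for z in (.085,.091): print((pix("side",(.6308,-.0302,z))-[300,200])*5)
E
```

```text
t 21.18 p [0.4524 0.1671 0.1895] closing -43.1 q [-1.7218 -0.0094  1.3015  1.9172  0.0091  1.227  -1.176 ] F [ 0.5134 -0.3314  0.7961] M [-0.0914  0.1194  0.0458] w 0.05214458868384366 g 0.0
[522.45973257 213.19070149]
[178.34151674 252.25806311]
[178.82772187 243.03864165]
```

View pics/chk1.png

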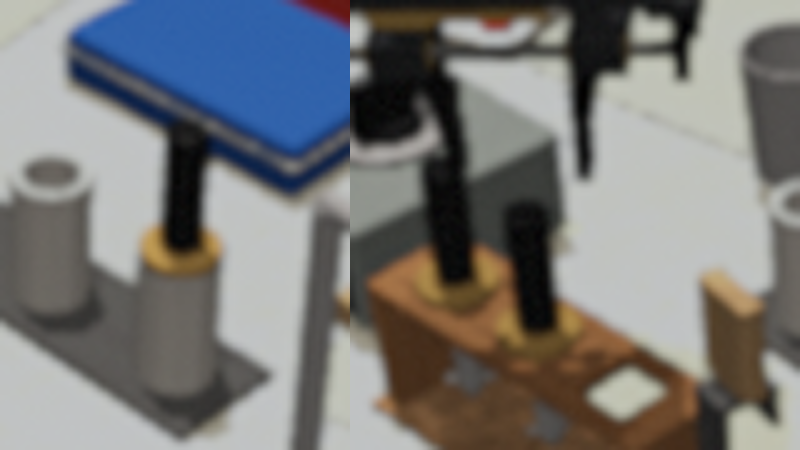

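The handpiece sits home on the rim, upright (flange at crop (180,250)). The second handpiece's top at (526,212) matches the prediction of (522,213). I'll unwind the wrist now.

>>> arm_command(xyz=[[0, 0, 0], [0, 0, 0], [0, 0, 0], [0, 0, 0], [0, 0, 0], [0, 0, 0], [0, 0, 0], [0, 0, 0], [0, 0, 0], [0, 0, 0], [0, 0, 0], [0, 0, 0], [0, 0, 0]], rot=[[0, 0, 0.12], [0, 0, 0.24], [0, 0, 0.36], [0, 0, 0.48], [0, 0, 0.6], [0, 0, 0.72], [0, 0, 0.84], [0, 0, 0.96], [0, 0, 1.08], [0, 0, 1.2], [0, 0, 1.32], [0, 0, 1.44], [0, 0, 1.56]])

```text
time: 22.32
ee_pos: [0.4524, 0.1671, 0.1895]
eef_rot: [0.374, 0.927, 0.0, -0.0]
ft_force: [0.5, -0.3, 0.2]
width: 0.0522
grip_force: 0.0
```

>>> arm_command(xyz=[[0, 0, 0], [0, 0, 0], [0, 0, 0], [0, 0, 0], [0, 0, 0], [0, 0, 0], [0, 0, 0], [0, 0, 0], [0, 0, 0], [0, 0, 0], [0, 0, 0], [0, 0, 0], [0, 0, 0], [0, 0, 0], [0, 0, 0]], rot=[[0, 0, 0.12], [0, 0, 0.24], [0, 0, 0.36], [0, 0, 0.48], [0, 0, 0.6], [0, 0, 0.72], [0, 0, 0.84], [0, 0, 0.96], [0, 0, 1.08], [0, 0, 1.2], [0, 0, 1.32], [0, 0, 1.44], [0, 0, 1.56], [0, 0, 1.6], [0, 0, 1.6]])

```text
time: 23.57
ee_pos: [0.4524, 0.1671, 0.1895]
eef_rot: [-0.403, 0.915, 0.0, -0.0]
ft_force: [-0.6, 0.6, -0.2]
width: 0.052
grip_force: 0.0
```

```bash
python3 s.py
```

```text
t 23.57 p [0.4524 0.1671 0.1895] closing 137.5 q [-1.7279 -0.0092  1.308   1.9171  0.0089  1.2271  1.9765] F [-0.577   0.6423 -0.1997] M [0.0807 0.0281 0.0213] w 0.05204499408316615 g 0.0
```

>>> arm_command(xyz=[[0, 0, -0.03], [0, 0, -0.06], [0, 0, -0.074], [0, 0, -0.074], [0, 0, -0.074]], rot=[[0, 0, 0], [0, 0, 0], [0, 0, 0], [0, 0, 0], [0, 0, 0]])

```text
time: 23.98
ee_pos: [0.4526, 0.1664, 0.1156]
eef_rot: [-0.401, 0.916, -0.001, -0.001]
ft_force: [1.1, -0.9, 0.3]
width: 0.0522
grip_force: 0.0
```

>>> arm_command(xyz=[[0, 0, 0], [0, 0, 0], [0, 0, 0], [0, 0, 0], [0, 0, 0], [0, 0, 0], [0, 0, 0], [0, 0, 0], [0, 0, 0]], rot=[[0, 0, 0], [0, 0, 0], [0, 0, 0], [0, 0, 0], [0, 0, 0], [0, 0, 0], [0, 0, 0], [0, 0, 0], [0, 0, 0]], grip=0)

```text
time: 24.73
ee_pos: [0.4526, 0.1676, 0.1158]
eef_rot: [-0.402, 0.916, 0.0, 0.0]
ft_force: [-2.5, 0.6, 5.4]
width: 0.0235
grip_force: 25.0
```

>>> arm_command(xyz=[[0, 0, 0.02], [0, 0, 0.05], [0, 0, 0.08], [0, 0, 0.095], [0, 0, 0.095], [0, 0, 0.095], [0, 0, 0.095], [0, 0, 0.095], [0, 0, 0.095], [0, 0, 0.095], [0, 0, 0.095], [0, 0, 0.095], [0, 0, 0.095], [0, 0, 0.095], [0, 0, 0.095], [0, 0, 0.095], [0, 0, 0.095], [0, 0, 0.095], [0, 0, 0.095], [0, 0, 0.095]], rot=[[0, 0, 0], [0, 0, 0], [0, 0, 0], [0, 0, 0], [0, 0, -0.12], [0, 0, -0.24], [0, 0, -0.36], [0, 0, -0.48], [0, 0, -0.6], [0, 0, -0.72], [0, 0, -0.84], [0, 0, -0.96], [0, 0, -1.08], [0, 0, -1.2], [0, 0, -1.32], [0, 0, -1.44], [0, 0, -1.56], [0, 0, -1.68], [0, 0, -1.8], [0, 0, -1.92]])

```text
time: 26.4
ee_pos: [0.4525, 0.1668, 0.2103]
eef_rot: [0.522, 0.853, -0.0, 0.0]
ft_force: [-0.4, -0.2, -0.6]
width: 0.0232
grip_force: 25.0
```

```bash
python3 s.py
```

```text
t 26.4 p [0.4525 0.1668 0.2103] closing 27.0 q [-1.5636 -0.0399  1.1185  1.8855  0.0378  1.2741  0.0152] F [-0.3999 -0.1585 -0.5843] M [-0.08    0.0469 -0.0317] w 0.023204966427481717 g 24.99137733131647
```

>>> arm_command(xyz=[[0.03, -0.017, 0], [0.06, -0.034, 0], [0.09, -0.051, 0], [0.12, -0.068, 0], [0.15, -0.085, 0], [0.1805, -0.1027, 0], [0.1805, -0.1027, 0], [0.1805, -0.1027, 0], [0.1805, -0.1027, 0], [0.1805, -0.1027, 0], [0.1805, -0.1027, 0], [0.1805, -0.1027, 0], [0.1805, -0.1027, 0], [0.1805, -0.1027, 0], [0.1805, -0.1027, 0], [0.1805, -0.1027, 0], [0.1805, -0.1027, 0], [0.1805, -0.1027, 0], [0.1805, -0.1027, 0], [0.1805, -0.1027, 0]], rot=[[0, 0, 0], [0, 0, 0], [0, 0, 0.1], [0, 0, 0.22], [0, 0, 0.34], [0, 0, 0.46], [0, 0, 0.58], [0, 0, 0.7], [0, 0, 0.82], [0, 0, 0.94], [0, 0, 1.06], [0, 0, 1.18], [0, 0, 1.3], [0, 0, 1.42], [0, 0, 1.54], [0, 0, 1.66], [0, 0, 1.78], [0, 0, 1.9], [0, 0, 1.97], [0, 0, 1.97]])

```text
time: 28.07
ee_pos: [0.6329, 0.0642, 0.2101]
eef_rot: [-0.426, 0.905, 0.0, -0.0]
ft_force: [1.5, -0.2, -2.1]
width: 0.0236
grip_force: 25.0
```

```bash
python3 s.py;  python3 - <<'E'
from h import *
b=r.camera("side")
save(cv2.resize(b[180:280,260:350],(540,600),interpolation=cv2.INTER_CUBIC),"ins2.png")
P=r.read_state()["ee_pos"]
for z in (.1795,.106,.085): print((pix("side",(P[0],P[1],z))-[260,180])*6)
E
```

```text
t 28.07 p [0.6329 0.0642 0.2101] closing 140.5 q [-0.6639  0.4133  0.6593  1.4771 -0.2552  1.3392  2.4648] F [ 1.4975 -0.1881 -2.1251] M [0.0755 0.0572 0.0295] w 0.023589265374048696 g 24.99589651124552
[301.03036351 150.76927914]
[299.79091216 291.3476303 ]
[299.45340907 329.62716987]
```

View pics/ins2.png

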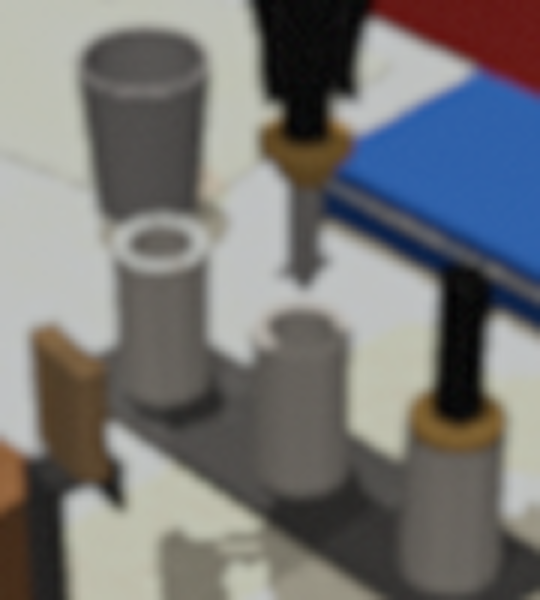

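The pen is centred over the middle well to within about 1 px (axis at 305, rim centre at 301), so I use the same small correction and lower it.

>>> arm_command(xyz=[[-0.001, 0.001, -0.01], [-0.001, 0.001, -0.02], [-0.001, 0.001, -0.03], [-0.001, 0.001, -0.04], [-0.001, 0.001, -0.048], [-0.001, 0.001, -0.056], [-0.001, 0.001, -0.064], [-0.001, 0.001, -0.072], [-0.001, 0.001, -0.076], [-0.001, 0.001, -0.076]], rot=[[0, 0, 0], [0, 0, 0], [0, 0, 0], [0, 0, 0], [0, 0, 0], [0, 0, 0], [0, 0, 0], [0, 0, 0], [0, 0, 0], [0, 0, 0]])

```text
time: 28.95
ee_pos: [0.6316, 0.0654, 0.1334]
eef_rot: [-0.425, 0.905, 0.0, -0.001]
ft_force: [-0.0, -0.5, -0.9]
width: 0.0235
grip_force: 25.0
```

>>> arm_command(xyz=[[0, 0, -0.002], [0, 0, -0.004], [0, 0, -0.006], [0, 0, -0.008], [0, 0, -0.008]], rot=[[0, 0, 0], [0, 0, 0], [0, 0, 0], [0, 0, 0], [0, 0, 0]])

```text
time: 29.37
ee_pos: [0.6338, 0.0664, 0.1302]
eef_rot: [-0.425, 0.905, 0.0, 0.003]
ft_force: [-6.1, 2.2, 20.6]
width: 0.0235
grip_force: 25.0
```

```bash
python3 s.py
```

```text
t 29.37 p [0.6338 0.0664 0.1302] closing 140.3 q [-0.6494  0.473   0.6313  1.5745 -0.2969  1.1864  2.489 ] F [-6.0779  2.2281 20.6389] M [0.6486 1.5446 0.0107] w 0.023486323745423348 g 25.022019899915904
```

>>> arm_command(xyz=[[0, 0, 0.002], [0, 0, 0.002], [0, 0, 0.0016], [0, 0, 0.0012], [0, 0, 0.0008], [0, 0, 0.0004], [0, 0, 0], [0, 0, -0.0004], [0, 0, -0.0008], [0, 0, -0.0012], [0, 0, -0.0016], [0, 0, -0.0019], [0, 0, -0.0023], [0, 0, -0.0027], [0, 0, -0.0031], [0, 0, -0.0035], [0, 0, -0.0039]], rot=[[0, 0, 0], [0, 0, -0.12], [0, 0, -0.24], [0, 0, -0.36], [0, 0, -0.48], [0, 0, -0.6], [0, 0, -0.72], [0, 0, -0.84], [0, 0, -0.96], [0, 0, -1.08], [0, 0, -1.2], [0, 0, -1.32], [0, 0, -1.44], [0, 0, -1.56], [0, 0, -1.68], [0, 0, -1.8], [0, 0, -1.92]])

```text
time: 30.78
ee_pos: [0.6331, 0.0691, 0.1243]
eef_rot: [0.499, 0.867, 0.003, -0.0]
ft_force: [-2.1, 8.8, 8.2]
width: 0.0235
grip_force: 25.0
```

```bash
python3 s.py
```

```text
t 30.78 p [0.6331 0.0691 0.1243] closing 30.1 q [-0.9018  0.6292  1.0306  1.5918 -0.5674  1.2443  0.7567] F [-2.0907  8.7651  8.2215] M [2.0677 0.3618 0.0941] w 0.02345913567134345 g 24.996631715912372
```

>>> arm_command(xyz=[[0, 0.001, 0], [0, 0.002, -0.0004], [0, 0.002, -0.0008], [0, 0.002, -0.0012], [0, 0.002, -0.0016], [0, 0.002, -0.002], [0, 0.002, -0.0024], [0, 0.002, -0.0028], [0, 0.002, -0.0031], [0, 0.002, -0.0035]], rot=[[0, 0, -0.12], [0, 0, -0.24], [0, 0, -0.36], [0, 0, -0.48], [0, 0, -0.6], [0, 0, -0.72], [0, 0, -0.84], [0, 0, -0.96], [0, 0, -1.08], [0, 0, -1.2]])

```text
time: 31.62
ee_pos: [0.6347, 0.069, 0.1209]
eef_rot: [0.901, 0.433, 0.003, 0.001]
ft_force: [7.8, 1.7, 4.0]
width: 0.0238
grip_force: 25.0
```

```bash
python3 s.py
```

```text
t 31.62 p [0.6347 0.069  0.1209] closing -38.7 q [-0.9998  0.7914  1.2578  1.5979 -0.7744  1.3251 -0.3079] F [7.7568 1.6937 3.9769] M [ 0.4744 -1.7455  0.1029] w 0.02380996489603619 g 24.99753673095256
```

Joint 3 is nearing its limit and the grip is slightly eccentric, so I'll release, unwind and regrasp.

>>> arm_command(xyz=[[0, 0, 0], [0, 0, 0], [0.001, -0.0015, 0], [0.001, -0.0015, 0], [0.001, -0.0015, 0], [0.001, -0.0015, 0], [0.001, -0.0015, 0], [0.001, -0.0015, 0], [0.001, -0.0015, 0], [0.001, -0.0015, 0], [0.001, -0.0015, 0], [0.001, -0.0015, 0], [0.001, -0.0015, 0], [0.001, -0.0015, 0], [0.001, -0.0015, 0], [0.001, -0.0015, 0], [0.001, -0.0015, 0], [0.001, -0.0015, 0], [0.001, -0.0015, 0], [0.001, -0.0015, 0]], rot=[[0, 0, 0], [0, 0, 0], [0, 0, 0], [0, 0, 0.12], [0, 0, 0.24], [0, 0, 0.36], [0, 0, 0.48], [0, 0, 0.6], [0, 0, 0.72], [0, 0, 0.84], [0, 0, 0.96], [0, 0, 1.08], [0, 0, 1.2], [0, 0, 1.32], [0, 0, 1.44], [0, 0, 1.56], [0, 0, 1.68], [0, 0, 1.8], [0, 0, 1.9], [0, 0, 1.9]], grip=0.5)

```text
time: 33.28
ee_pos: [0.633, 0.0656, 0.1194]
eef_rot: [0.168, 0.986, 0.0, -0.0]
ft_force: [-0.2, 0.7, 0.2]
width: 0.0435
grip_force: 0.0
```

>>> arm_command(xyz=[[0, 0, 0], [0, 0, 0], [0, 0, 0], [0, 0, 0], [0, 0, 0], [0, 0, 0], [0, 0, 0], [0, 0, 0]], rot=[[0, 0, 0], [0, 0, 0], [0, 0, 0], [0, 0, 0], [0, 0, 0], [0, 0, 0], [0, 0, 0], [0, 0, 0]], grip=0)

```text
time: 33.95
ee_pos: [0.633, 0.0662, 0.1191]
eef_rot: [0.171, 0.985, 0.0, -0.0]
ft_force: [-1.2, 0.4, -0.4]
width: 0.0233
grip_force: 25.0
```

```bash
python3 s.py
```

```text
t 33.95 p [0.633  0.0662 0.1191] closing 70.4 q [-0.8028  0.5585  0.8627  1.5907 -0.4466  1.2012  1.3772] F [-1.1914  0.4264 -0.4118] M [0.2142 0.111  0.0224] w 0.02326015952021003 g 24.99594275141135
```

>>> arm_command(xyz=[[0, 0, -0.0004], [0, 0, -0.0008], [0, 0, -0.0012], [0, 0, -0.0016], [0, 0, -0.002], [0, 0, -0.0024], [0, 0, -0.0028], [0, 0, -0.0032], [0, 0, -0.0036], [0, 0, -0.004], [0, 0, -0.0044], [0, 0, -0.0048], [0, 0, -0.0052], [0, 0, -0.0056]], rot=[[0, 0, -0.12], [0, 0, -0.24], [0, 0, -0.36], [0, 0, -0.48], [0, 0, -0.6], [0, 0, -0.72], [0, 0, -0.84], [0, 0, -0.96], [0, 0, -1.08], [0, 0, -1.2], [0, 0, -1.32], [0, 0, -1.44], [0, 0, -1.56], [0, 0, -1.68]])

```text
time: 35.12
ee_pos: [0.6347, 0.067, 0.1149]
eef_rot: [0.849, 0.529, 0.002, 0.001]
ft_force: [2.3, 2.6, 8.8]
width: 0.0235
grip_force: 25.0
```

```bash
python3 s.py
```

```text
t 35.12 p [0.6347 0.067  0.1149] closing -26.1 q [-0.9788  0.7641  1.2097  1.6012 -0.7385  1.298  -0.1089] F [2.3212 2.586  8.7746] M [ 0.5783 -0.1763  0.2159] w 0.023546690920152498 g 25.0012330384925
```

>>> arm_command(xyz=[[0, 0, -0.0002], [0, 0, -0.0004], [0, 0, -0.0006], [0, 0, -0.0006]], rot=[[0, 0, -0.12], [0, 0, -0.24], [0, 0, -0.36], [0, 0, -0.36]])

```text
time: 35.45
ee_pos: [0.6345, 0.0667, 0.1146]
eef_rot: [0.93, 0.367, 0.001, 0.0]
ft_force: [0.9, 4.1, 11.6]
width: 0.0236
grip_force: 25.0
```

```bash
python3 s.py
```

```text
t 35.45 p [0.6345 0.0667 0.1146] closing -46.9 q [-0.997   0.8082  1.2633  1.6023 -0.791   1.3252 -0.4373] F [ 0.8722  4.1378 11.6295] M [ 0.6441  0.3043 -0.0064] w 0.023552420899929833 g 24.99786152271554
```

Run:
```python
from h import *
b=r.camera("side")
save(cv2.resize(b[190:270,270:360],(675,600),interpolation=cv2.INTER_CUBIC),"chk2.png")
for P in ((.633,.0657,.085),(.633,.0657,.091),(.6308,-.0302,.085),(.6308,-.0302,.091)): print((pix("side",P)-[270,190])*7.5)
```

```text
[296.51168513 335.21462489]
[296.6228543  321.64988554]
[492.51227511 453.38709466]
[493.24158281 439.55796248]
```

View pics/chk2.png

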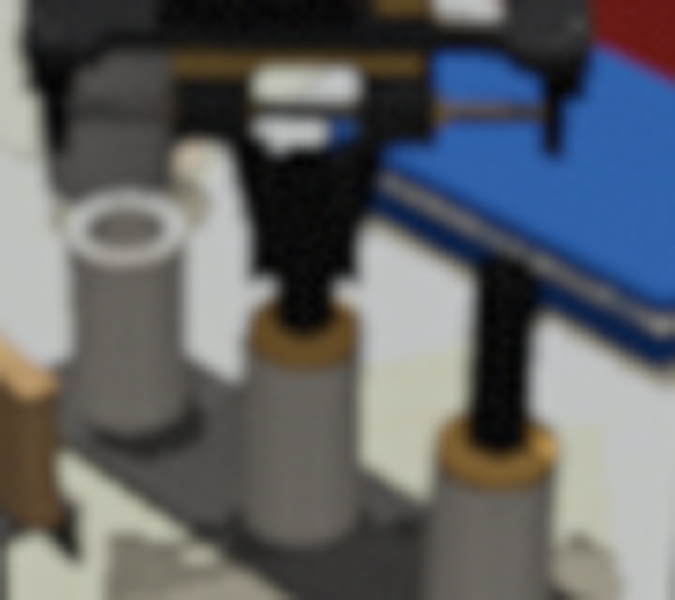

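The middle flange (bottom edge at (303,365)) sits close to its rim, perhaps 1 to 2 mm high compared with the right-hand one. Another regrasp and turn.

>>> arm_command(xyz=[[0, 0, 0], [0, 0, 0], [0, 0.0005, 0.002], [0, 0.0005, 0.002], [0, 0.0005, 0.002], [0, 0.0005, 0.002], [0, 0.0005, 0.002], [0, 0.0005, 0.002], [0, 0.0005, 0.002], [0, 0.0005, 0.002], [0, 0.0005, 0.002], [0, 0.0005, 0.002], [0, 0.0005, 0.002], [0, 0.0005, 0.002], [0, 0.0005, 0.002], [0, 0.0005, 0.002], [0, 0.0005, 0.002], [0, 0.0005, 0.002], [0, 0.0005, 0.002]], rot=[[0, 0, 0], [0, 0, 0], [0, 0, 0], [0, 0, 0.12], [0, 0, 0.24], [0, 0, 0.36], [0, 0, 0.48], [0, 0, 0.6], [0, 0, 0.72], [0, 0, 0.84], [0, 0, 0.96], [0, 0, 1.08], [0, 0, 1.2], [0, 0, 1.32], [0, 0, 1.44], [0, 0, 1.56], [0, 0, 1.68], [0, 0, 1.8], [0, 0, 1.8]], grip=0.5)

```text
time: 37.08
ee_pos: [0.6329, 0.0661, 0.1151]
eef_rot: [0.285, 0.959, 0.0, -0.0]
ft_force: [0.7, -0.4, 0.6]
width: 0.0432
grip_force: 0.0
```

>>> arm_command(xyz=[[0, 0, 0], [0, 0, 0], [0, 0, 0], [0, 0, 0], [0, 0, 0], [0, 0, 0], [0, 0, 0], [0, 0, 0]], rot=[[0, 0, 0], [0, 0, 0], [0, 0, 0], [0, 0, 0], [0, 0, 0], [0, 0, 0], [0, 0, 0], [0, 0, 0]], grip=0)

```text
time: 37.75
ee_pos: [0.633, 0.0665, 0.1148]
eef_rot: [0.287, 0.958, -0.0, -0.0]
ft_force: [0.6, 0.1, -1.8]
width: 0.0231
grip_force: 25.0
```

>>> arm_command(xyz=[[0, 0, -0.0004], [0, 0, -0.0008], [0, 0, -0.0012], [0, 0, -0.0016], [0, 0, -0.002], [0, 0, -0.0024], [0, 0, -0.0028], [0, 0, -0.003]], rot=[[0, 0, -0.12], [0, 0, -0.24], [0, 0, -0.36], [0, 0, -0.48], [0, 0, -0.6], [0, 0, -0.72], [0, 0, -0.84], [0, 0, -0.9]])

```text
time: 38.42
ee_pos: [0.6337, 0.0652, 0.1139]
eef_rot: [0.678, 0.735, 0.0, 0.001]
ft_force: [-5.7, -3.4, 15.7]
width: 0.0231
grip_force: 25.0
```

```bash
python3 s.py
```

```text
t 38.42 p [0.6337 0.0652 0.1139] closing 4.6 q [-0.926   0.6792  1.0878  1.6012 -0.6258  1.2482  0.3565] F [-5.7144 -3.4187 15.7353] M [-0.7773  1.4405  0.3798] w 0.023121560676675593 g 25.003408624324948
```

>>> arm_command(xyz=[[0, 0, 0], [0, 0, 0], [0, 0, 0.002], [0, 0, 0.035], [0, 0, 0.0776], [-0.03, 0.027, 0.0776], [-0.06, 0.054, 0.0776], [-0.09, 0.081, 0.0776], [-0.12, 0.108, 0.0776], [-0.15, 0.136, 0.0776], [-0.183, 0.1657, 0.0776], [-0.183, 0.1657, 0.0776], [-0.183, 0.1657, 0.0776], [-0.183, 0.1657, 0.0776], [-0.183, 0.1657, 0.0776], [-0.183, 0.1657, 0.0776], [-0.183, 0.1657, 0.0776], [-0.183, 0.1657, 0.0776]], rot=[[0, 0, 0], [0, 0, 0], [0, 0, 0], [0, 0, 0], [0, 0, 0], [0, 0, 0], [0, 0, 0], [0, 0, 0], [0, 0, -0.1], [0, 0, -0.2], [0, 0, -0.3], [0, 0, -0.4], [0, 0, -0.5], [0, 0, -0.6], [0, 0, -0.7], [0, 0, -0.8], [0, 0, -0.87], [0, 0, -0.87]], grip=0.6)

```text
time: 39.92
ee_pos: [0.45, 0.2322, 0.1896]
eef_rot: [0.924, 0.383, 0.0, -0.0]
ft_force: [-0.5, -0.2, -0.4]
width: 0.0524
grip_force: 0.0
```

```bash
python3 s.py;  python3 - <<'E'
from h import *
b=r.camera("side")
B=np.hstack([cv2.resize(b[190:280,280:370],(400,400),interpolation=cv2.INTER_CUBIC),cv2.resize(b[160:250,180:270],(400,400),interpolation=cv2.INTER_CUBIC)])
save(B,"chk3.png")
print((pix("side",(.450,.2325,.163))-[180,160])*4.44+[400,0])
for P in ((.633,.0657,.085),(.633,.0657,.091),(.6308,-.0302,.085)): print((pix("side",P)-[280,190])*4.44)
E
```

```text
t 39.92 p [0.45   0.2322 0.1896] closing -45.0 q [-1.7426  0.2055  1.3258  1.861  -0.2116  1.2371 -1.1362] F [-0.4529 -0.2467 -0.4378] M [-0.0854  0.0988  0.0094] w 0.052369999028329964 g 0.0
[546.22549368 234.81301371]
[131.1349176  198.44705793]
[131.20072974 190.41673224]
[247.16726686 268.40516004]
```

View pics/chk3.png

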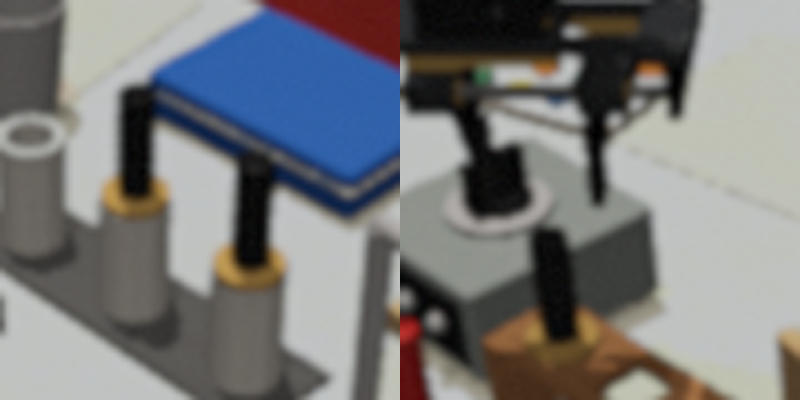

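Both stowed handpieces sit level on their rims: flange bottoms at (135,214) and (250,285), 71 px apart against 70 expected. The third pen's top at (550,234) is where predicted, so I'll grasp it.

>>> arm_command(xyz=[[0, 0, -0.03], [0, 0, -0.06], [0, 0, -0.074], [0, 0, -0.074], [0, 0, -0.074]], rot=[[0, 0, 0], [0, 0, 0], [0, 0, 0], [0, 0, 0], [0, 0, 0]])

```text
time: 40.38
ee_pos: [0.4501, 0.2316, 0.1157]
eef_rot: [0.923, 0.385, -0.0, 0.001]
ft_force: [0.6, 0.5, 0.5]
width: 0.0522
grip_force: 0.0
```

>>> arm_command(xyz=[[0, 0, 0], [0, 0, 0], [0, 0, 0], [0, 0, 0], [0, 0, 0], [0, 0, 0], [0, 0, 0], [0, 0, 0], [0, 0, 0]], rot=[[0, 0, 0], [0, 0, 0], [0, 0, 0], [0, 0, 0], [0, 0, 0], [0, 0, 0], [0, 0, 0], [0, 0, 0], [0, 0, 0]], grip=0)

```text
time: 41.13
ee_pos: [0.4501, 0.2325, 0.1159]
eef_rot: [0.923, 0.384, 0.0, -0.0]
ft_force: [-2.1, 1.4, 5.0]
width: 0.0231
grip_force: 25.0
```

>>> arm_command(xyz=[[0, 0, 0.02], [0, 0, 0.05], [0, 0, 0.08], [0, 0, 0.095], [0.03, -0.012, 0.095], [0.06, -0.024, 0.095], [0.09, -0.036, 0.095], [0.12, -0.048, 0.095], [0.15, -0.06, 0.095], [0.185, -0.0715, 0.095], [0.185, -0.0715, 0.095], [0.185, -0.0715, 0.095], [0.185, -0.0715, 0.095], [0.185, -0.0715, 0.095], [0.185, -0.0715, 0.095], [0.185, -0.0715, 0.095], [0.185, -0.0715, 0.095], [0.185, -0.0715, 0.095], [0.185, -0.0715, 0.095], [0.185, -0.0715, 0.095]], rot=[[0, 0, 0], [0, 0, 0], [0, 0, 0], [0, 0, 0], [0, 0, 0], [0, 0, 0], [0, 0, 0], [0, 0, 0], [0, 0, 0], [0, 0, 0], [0, 0, 0.12], [0, 0, 0.24], [0, 0, 0.36], [0, 0, 0.48], [0, 0, 0.6], [0, 0, 0.72], [0, 0, 0.84], [0, 0, 0.96], [0, 0, 1.08], [0, 0, 1.2]])

```text
time: 42.8
ee_pos: [0.6348, 0.1604, 0.2099]
eef_rot: [0.543, 0.84, -0.001, -0.0]
ft_force: [-0.7, -0.5, -0.4]
width: 0.0238
grip_force: 25.0
```

```bash
python3 s.py
```

```text
t 42.8 p [0.6348 0.1604 0.2099] closing 24.3 q [-0.8712  0.4927  0.7882  1.4262 -0.349   1.3671  0.3514] F [-0.725  -0.4701 -0.3511] M [-0.0942 -0.0149  0.0523] w 0.023774702383932856 g 24.997798232361674
```

>>> arm_command(xyz=[[0, 0, 0], [0, 0, 0], [0, 0, 0], [0, 0, 0], [0, 0, 0], [0, 0, 0], [0, 0, 0], [0, 0, 0], [0, 0, 0], [0, 0, 0], [0, 0, 0], [0, 0, 0], [0, 0, 0], [0, 0, 0], [0, 0, 0], [0, 0, 0], [0, 0, 0], [0, 0, 0], [0, 0, 0], [0, 0, 0]], rot=[[0, 0, 0.12], [0, 0, 0.24], [0, 0, 0.36], [0, 0, 0.48], [0, 0, 0.6], [0, 0, 0.72], [0, 0, 0.84], [0, 0, 0.96], [0, 0, 1.08], [0, 0, 1.2], [0, 0, 1.32], [0, 0, 1.44], [0, 0, 1.56], [0, 0, 1.68], [0, 0, 1.8], [0, 0, 1.92], [0, 0, 2.04], [0, 0, 2.16], [0, 0, 2.2], [0, 0, 2.2]])

```text
time: 44.47
ee_pos: [0.6349, 0.1602, 0.2099]
eef_rot: [-0.501, 0.866, 0.0, -0.001]
ft_force: [-0.6, -0.0, -2.2]
width: 0.0234
grip_force: 25.0
```

```bash
python3 s.py
```

```text
t 44.47 p [0.6349 0.1602 0.2099] closing 150.1 q [-0.5981  0.4171  0.384   1.4103 -0.1561  1.3452  2.4107] F [-0.5553 -0.0276 -2.1884] M [0.0072 0.089  0.0021] w 0.023380466314396182 g 24.998928119894117
```

>>> arm_command(xyz=[[0, 0, -0.01], [0, 0, -0.02], [0, 0, -0.03], [0, 0, -0.036], [0, 0, -0.044], [0, 0, -0.052], [0, 0, -0.06], [0, 0, -0.068], [0, 0, -0.076], [0, 0, -0.076]], rot=[[0, 0, 0], [0, 0, 0], [0, 0, 0], [0, 0, 0], [0, 0, 0], [0, 0, 0], [0, 0, 0], [0, 0, 0], [0, 0, 0], [0, 0, 0]])

```text
time: 45.3
ee_pos: [0.6343, 0.1605, 0.1325]
eef_rot: [-0.5, 0.866, 0.0, -0.001]
ft_force: [1.5, -0.5, -2.6]
width: 0.0232
grip_force: 25.0
```

```bash
python3 s.py
```

```text
t 45.3 p [0.6343 0.1605 0.1325] closing 150.0 q [-0.5914  0.4705  0.3694  1.504  -0.1761  1.2023  2.4234] F [ 1.5121 -0.482  -2.5675] M [ 0.0174 -0.1865 -0.0197] w 0.02320620098556395 g 25.001061412040144
```

>>> arm_command(xyz=[[0, 0, -0.002], [0, 0, -0.004], [0, 0, -0.006], [0, 0, -0.008], [0, 0, -0.008]], rot=[[0, 0, 0], [0, 0, 0], [0, 0, 0], [0, 0, 0], [0, 0, 0]])

```text
time: 45.72
ee_pos: [0.6365, 0.1615, 0.13]
eef_rot: [-0.5, 0.866, 0.0, 0.002]
ft_force: [-2.5, -0.4, 16.2]
width: 0.0237
grip_force: 25.0
```

```bash
python3 s.py
```

```text
t 45.72 p [0.6365 0.1615 0.13  ] closing 150.0 q [-0.5904  0.4726  0.3685  1.5065 -0.179   1.191   2.4252] F [-2.5386 -0.4339 16.1936] M [0.0885 1.337  0.0405] w 0.023660624206455833 g 25.028660888783634
```

>>> arm_command(xyz=[[0, 0, 0.001], [0, 0, 0.001], [0, 0, 0.0006], [0, 0, 0.0002], [0, 0, -0.0002], [0, 0, -0.0006], [0, 0, -0.001], [0, 0, -0.0014], [0, 0, -0.0018], [0, 0, -0.0022], [0, 0, -0.0026], [0, 0, -0.0029], [0, 0, -0.0033], [0, 0, -0.0037], [0, 0, -0.0041], [0, 0, -0.0045], [0, 0, -0.0049]], rot=[[0, 0, 0], [0, 0, -0.12], [0, 0, -0.24], [0, 0, -0.36], [0, 0, -0.48], [0, 0, -0.6], [0, 0, -0.72], [0, 0, -0.84], [0, 0, -0.96], [0, 0, -1.08], [0, 0, -1.2], [0, 0, -1.32], [0, 0, -1.44], [0, 0, -1.56], [0, 0, -1.68], [0, 0, -1.8], [0, 0, -1.92]])

```text
time: 47.13
ee_pos: [0.6367, 0.16, 0.1241]
eef_rot: [0.426, 0.905, 0.001, 0.002]
ft_force: [-1.3, -2.2, 10.3]
width: 0.0233
grip_force: 25.0
```

```bash
python3 s.py
```

```text
t 47.13 p [0.6367 0.16   0.1241] closing 39.6 q [-0.8502  0.5563  0.7471  1.5275 -0.3935  1.2089  0.6522] F [-1.2999 -2.2162 10.2779] M [-0.7183  0.2777  0.0479] w 0.02330212539127632 g 24.994105375371873
```

>>> arm_command(xyz=[[0.001, 0, -0.0003], [0.001, 0, -0.0007], [0.001, 0, -0.0011], [0.001, 0, -0.0015], [0.001, 0, -0.0018], [0.001, 0, -0.0022], [0.001, 0, -0.0026], [0.001, 0, -0.003], [0.001, 0, -0.0033], [0.001, 0, -0.0037], [0.001, 0, -0.0041], [0.001, 0, -0.0045], [0.001, 0, -0.0048], [0.001, 0, -0.0052], [0.001, 0, -0.0056], [0.001, 0, -0.0058]], rot=[[0, 0, -0.12], [0, 0, -0.24], [0, 0, -0.36], [0, 0, -0.48], [0, 0, -0.6], [0, 0, -0.72], [0, 0, -0.84], [0, 0, -0.96], [0, 0, -1.08], [0, 0, -1.2], [0, 0, -1.32], [0, 0, -1.44], [0, 0, -1.56], [0, 0, -1.68], [0, 0, -1.8], [0, 0, -1.92]])

```text
time: 48.47
ee_pos: [0.6351, 0.1619, 0.1178]
eef_rot: [0.985, 0.171, -0.001, -0.002]
ft_force: [-12.8, 2.2, 14.8]
width: 0.0234
grip_force: 25.0
```

```bash
python3 s.py
```

```text
t 48.47 p [0.6351 0.1619 0.1178] closing -70.3 q [-1.0623  0.7564  1.1415  1.5415 -0.7062  1.3058 -1.0584] F [-12.8359   2.2056  14.8132] M [0.518  3.1955 0.1767] w 0.02338497167141713 g 24.99915036605671
```

>>> arm_command(xyz=[[0, 0, 0], [0, 0, 0], [-0.0005, 0, 0.001], [-0.0005, 0, 0.001], [-0.0005, 0, 0.001], [-0.0005, 0, 0.001], [-0.0005, 0, 0.001], [-0.0005, 0, 0.001], [-0.0005, 0, 0.001], [-0.0005, 0, 0.001], [-0.0005, 0, 0.001], [-0.0005, 0, 0.001], [-0.0005, 0, 0.001], [-0.0005, 0, 0.001], [-0.0005, 0, 0.001], [-0.0005, 0, 0.001], [-0.0005, 0, 0.001], [-0.0005, 0, 0.001]], rot=[[0, 0, 0], [0, 0, 0], [0, 0, 0], [0, 0, 0.12], [0, 0, 0.24], [0, 0, 0.36], [0, 0, 0.48], [0, 0, 0.6], [0, 0, 0.72], [0, 0, 0.84], [0, 0, 0.96], [0, 0, 1.08], [0, 0, 1.2], [0, 0, 1.32], [0, 0, 1.44], [0, 0, 1.56], [0, 0, 1.68], [0, 0, 1.68]], grip=0.5)

```text
time: 49.97
ee_pos: [0.6358, 0.1605, 0.1173]
eef_rot: [0.525, 0.851, 0.001, 0.0]
ft_force: [-0.3, 0.1, 0.5]
width: 0.0433
grip_force: 0.0
```

>>> arm_command(xyz=[[0, 0, 0], [0, 0, 0], [0, 0, 0], [0, 0, 0], [0, 0, 0], [0, 0, 0], [0, 0, 0], [0, 0, 0]], rot=[[0, 0, 0], [0, 0, 0], [0, 0, 0], [0, 0, 0], [0, 0, 0], [0, 0, 0], [0, 0, 0], [0, 0, 0]], grip=0)

```text
time: 50.63
ee_pos: [0.6357, 0.1607, 0.117]
eef_rot: [0.528, 0.849, 0.0, 0.0]
ft_force: [1.6, -0.1, 0.7]
width: 0.0234
grip_force: 25.0
```

>>> arm_command(xyz=[[0, 0, -0.0005], [0, 0, -0.0009], [0, 0, -0.0014], [0, 0, -0.0018], [0, 0, -0.0022], [0, 0, -0.0026], [0, 0, -0.003], [0, 0, -0.0034], [0, 0, -0.0036], [0, 0, -0.0036]], rot=[[0, 0, -0.12], [0, 0, -0.24], [0, 0, -0.36], [0, 0, -0.48], [0, 0, -0.6], [0, 0, -0.72], [0, 0, -0.84], [0, 0, -0.96], [0, 0, -1.08], [0, 0, -1.2]])

```text
time: 51.47
ee_pos: [0.6353, 0.1614, 0.1145]
eef_rot: [0.916, 0.4, 0.0, -0.001]
ft_force: [-5.7, 1.3, 9.4]
width: 0.0235
grip_force: 25.0
```

```bash
python3 s.py
```

```text
t 51.47 p [0.6353 0.1614 0.1145] closing -42.8 q [-1.019   0.6979  1.0424  1.5439 -0.6232  1.2633 -0.632 ] F [-5.6967  1.3385  9.4021] M [0.3179 1.1865 0.4106] w 0.02351204009131714 g 24.98382253339514
```

The third handpiece is down and tight. I'll release, move clear and look at the caddy, the rail and the handpieces.

>>> arm_command(xyz=[[0, 0, 0], [0, 0, 0], [0, 0, 0.002], [0, 0, 0.035], [0, 0, 0.075], [0, 0.01, 0.11], [-0.03, 0.04, 0.13], [-0.06, 0.07, 0.15], [-0.09, 0.1, 0.16], [-0.12, 0.13, 0.17], [-0.15, 0.16, 0.18], [-0.185, 0.19, 0.19], [-0.185, 0.19, 0.19], [-0.185, 0.19, 0.19]], rot=[[0, 0, 0], [0, 0, 0], [0, 0, 0], [0, 0, 0], [0, 0, 0.1], [0, 0, 0.2], [0, 0, 0.3], [0, 0, 0.4], [0, 0, 0.49], [0, 0, 0.49], [0, 0, 0.49], [0, 0, 0.49], [0, 0, 0.49], [0, 0, 0.49]], grip=0.6)

```text
time: 52.63
ee_pos: [0.4466, 0.3559, 0.304]
eef_rot: [0.787, 0.617, 0.0, -0.001]
ft_force: [0.1, 0.5, 0.2]
width: 0.0523
grip_force: 0.0
```

```bash
python3 s.py
python3 - <<'E'
from h import *
np.set_printoptions(precision=4,suppress=True)
a=r.camera("top"); b=r.camera("side")
for l in ["pen0_grip","pen1_grip","pen2_grip","rail_mid","mark_pt","caddy_tab","caddy_hook","caddy","cup","plaque"]:
  for c in ("top","side"):
    print(l,c,[(round(d["conf"],2),w(c,d["at"]).round(3).tolist()) for d in r.spot_point(l,c)])
A=cv2.resize(a[262:322,318:378],(400,400),interpolation=cv2.INTER_CUBIC)
B=cv2.resize(b[175:295,240:360],(400,400),interpolation=cv2.INTER_CUBIC)
save(np.hstack([A,B]),"cad.png"); save(a,"topf.png"); save(b,"sidef.png")
for P in ((.456,-.053,.229),(.456,-.053,.2)): print((pix("top",P)-[318,262])*6.67,(pix("side",P)-[240,175])*3.33+[400,0])
E
```

```text
t 52.63 p [0.4466 0.3559 0.304 ] closing -13.9 q [-1.6543  0.2971  1.1321  1.521  -0.2715  1.4939 -0.7603] F [0.1068 0.4888 0.2306] M [-0.0551  0.0941 -0.0199] w 0.052261896570213226 g 0.0
pen0_grip top [(0.63, [0.628, -0.032, 0.129])]
pen0_grip side [(0.9, [0.63, -0.029, 0.128]), (0.28, [0.632, -0.03, 0.08])]
pen1_grip top [(0.58, [0.627, 0.067, 0.128])]
pen1_grip side [(0.8, [0.635, 0.064, 0.131])]
pen2_grip top [(0.66, [0.348, 0.229, 0.116]), (0.59, [0.638, 0.161, 0.131])]
pen2_grip side [(0.89, [0.346, 0.228, 0.119]), (0.59, [0.639, 0.163, 0.129])]
rail_mid top [(0.9, [0.565, -0.328, 0.198]), (0.31, [0.565, -0.348, 0.201])]
rail_mid side [(0.59, [0.566, -0.325, 0.202])]
mark_pt top [(0.6, [0.629, -0.029, 0.132]), (0.42, [0.562, -0.348, 0.207])]
mark_pt side [(0.44, [0.566, -0.347, 0.202])]
caddy_tab top [(0.58, [0.426, -0.023, 0.205])]
caddy_tab side [(0.74, [0.427, -0.018, 0.202]), (0.72, [0.631, -0.027, 0.129])]
caddy_hook top [(0.67, [0.419, -0.022, 0.168])]
caddy_hook side [(0.76, [0.426, -0.017, 0.164])]
caddy top [(0.84, [0.419, -0.018, -0.002])]
caddy side [(0.63, [0.431, -0.018, -0.001])]
cup top [(0.64, [0.74, 0.284, 0.001])]
cup side [(0.85, [0.742, 0.286, 0.002])]
plaque top [(0.74, [0.771, -0.115, 0.003]), (0.3, [0.632, 0.165, 0.087])]
plaque side [(0.77, [0.772, -0.112, -0.004]), (0.59, [0.637, 0.067, 0.087]), (0.38, [0.567, -0.347, 0.203])]
[192.0661 179.2173] [573.1644 208.764 ]
[187.2961 183.2585] [573.9148 244.7199]
```

View pics/cad.png

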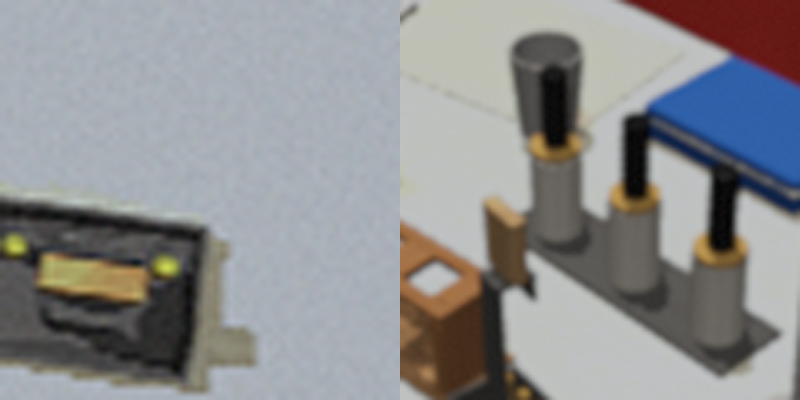

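All three handpieces stand stowed and level. The caddy has been knocked to about (0.425, -0.0205): its tab top is centred at crop (93,279) and its yaw is about -7°. I'll fit the rail line numerically.

Run:
```python
from h import *
np.set_printoptions(precision=4,suppress=True)
for cam,f in (("top","topf"),("side","sidef")):
    g=cv2.imread(f"pics/{f}.png",0).astype(np.float32)
    best=[]
    for yr in np.arange(-.13,.131,.02):
        base=np.array([.563,-.3265])+yr*np.array([.09,.996])
        xs=np.arange(-.02,.0201,.0005)
        q=np.array([pix(cam,(base[0]+x,base[1]-.09*x,.2)) for x in xs],np.float32)
        v=cv2.remap(g,q[:,0].reshape(1,-1),q[:,1].reshape(1,-1),cv2.INTER_CUBIC)[0]
        k=np.abs(np.abs(xs[:,None]-xs[None])) # edge: darkest/brightest windows
        # rail = stripe differing from bg; report profile extrema
        bg=np.median(v); 
        best.append((yr,base[0],xs[v.argmin()]+base[0],v.min(),xs[v.argmax()]+base[0],v.max(),bg))
    print(cam);print(np.array(best))
a=cv2.imread("pics/topf.png",0); print(a[232:252,440]); print(a[232:252,420]); print(a[232:258,510])
m=a[236:256,465:490]; print(np.argwhere(m<50)+[236,465])
```

```text
top
[[ -0.13     0.5513   0.5338  30.2474   0.5603 180.094  155.7066]
 [ -0.11     0.5531   0.5481  75.6842   0.5626 181.14   138.5296]
 [ -0.09     0.5549   0.5509  78.2224   0.5649 182.8043 155.3141]
 [ -0.07     0.5567   0.5532  88.6108   0.5677 182.6253 171.6416]
 [ -0.05     0.5585   0.5555  72.4393   0.5525 180.6909 170.3603]
 [ -0.03     0.5603   0.5678  25.8613   0.5543 186.8397 171.7848]
 [ -0.01     0.5621   0.5606  95.7439   0.5741 183.3532 171.8629]
 [  0.01     0.5639   0.5639 104.7587   0.5769 178.3482 171.7857]
 [  0.03     0.5657   0.5667  96.4984   0.5787 181.458  171.0303]
 [  0.05     0.5675   0.569   92.879    0.587  176.3371 172.8724]
 [  0.07     0.5693   0.5718  85.1488   0.5858 179.0262 172.501 ]
 [  0.09     0.5711   0.5741  87.721    0.5886 179.0356 173.4433]
 [  0.11     0.5729   0.5764  77.293    0.5909 182.6822 173.0875]
 [  0.13     0.5747   0.5787  82.7235   0.5752 181.8563 173.6996]]
side
[[ -0.13     0.5513   0.5478  97.8069   0.5383 190.7294 164.228 ]
 [ -0.11     0.5531   0.5471  72.7852   0.5331 191.1782 163.2008]
 [ -0.09     0.5549   0.5529 104.8
[... 761 characters left out ...]
72 180 114 139 168 152 118  83 169 175 171 176 174 170 174 174 172 176
 172 176]
[122 151 173 140  95 127 170 178 176 175 173 176 175 173 174 176 171 177
 130 129]
[172 174 171 171 170 174 174 172 170 177 143 126 151 156 138  89 111 128
 160 160 158 160 161 160 161 158]
[[238 476]
 [239 476]
 [239 477]
 [239 478]
 [239 479]
 [239 480]
 [240 477]
 [240 478]
 [240 479]
 [240 480]
 [241 476]
 [241 477]
 [241 478]
 [241 479]
 [241 480]
 [242 476]
 [242 477]
 [242 478]
 [242 479]
 [242 480]
 [243 475]
 [243 476]
 [243 477]
 [243 478]
 [243 479]
 [243 480]
 [244 473]
 [244 474]
 [244 475]
 [244 476]
 [244 477]
 [244 478]
 [244 479]
 [245 473]
 [245 474]
 [245 475]
 [245 476]
 [245 477]
 [245 478]]
```

>>> arm_command(xyz=[[0, -0.03, 0], [0, -0.065, 0], [-0.005, -0.1, 0], [-0.01, -0.135, 0], [-0.015, -0.17, 0], [-0.02, -0.205, 0], [-0.0255, -0.24, 0], [-0.0255, -0.275, 0], [-0.0255, -0.31, 0], [-0.0255, -0.345, -0.01], [-0.0255, -0.3715, -0.03], [-0.0255, -0.3715, -0.03], [-0.0255, -0.3715, -0.03]], rot=[[0, 0, 0], [0, 0, 0], [0, 0, 0.02], [0, 0, 0.04], [0, 0, 0.06], [0, 0, 0.08], [0, 0, 0.1], [0, 0, 0.12], [0, 0, 0.12], [0, 0, 0.12], [0, 0, 0.12], [0, 0, 0.12], [0, 0, 0.12]])

```text
time: 54.82
ee_pos: [0.4246, -0.0224, 0.2727]
eef_rot: [0.753, 0.657, -0.0, -0.001]
ft_force: [-1.0, -0.2, 0.2]
width: 0.0522
grip_force: 0.0
```

```bash
python3 s.py
python3 - <<'E'
from h import *
r.camera("side")
for l in ["caddy_tab","caddy_hook"]: print(l,[(round(d["conf"],2),w("side",d["at"]).round(3).tolist()) for d in r.spot_point(l,"side")])
E
```

```text
t 54.82 p [ 0.4246 -0.0224  0.2727] closing -7.8 q [-1.3239 -0.4774  0.9726  1.9054  0.3885  1.5242 -0.5628] F [-0.9624 -0.1866  0.2397] M [-0.0665  0.0879 -0.0036] w 0.052151788576215746 g 0.0
caddy_tab [(0.76, [0.424, -0.016, 0.201]), (0.67, [0.774, -0.112, -0.004])]
caddy_hook [(0.63, [0.427, -0.015, 0.164])]
```

>>> arm_command(xyz=[[0, 0.001, -0.02], [0, 0.001, -0.045], [0, 0.001, -0.07], [0, 0.001, -0.088], [0, 0.001, -0.088], [0, 0.001, -0.088]], rot=[[0, 0, 0], [0, 0, 0], [0, 0, 0], [0, 0, 0], [0, 0, 0], [0, 0, 0]])

```text
time: 55.47
ee_pos: [0.425, -0.0189, 0.1857]
eef_rot: [0.752, 0.66, -0.0, 0.0]
ft_force: [0.4, 0.2, -0.3]
width: 0.0519
grip_force: 0.0
```

>>> arm_command(xyz=[[0, 0, 0], [0, 0, 0], [0, 0, 0], [0, 0, 0], [0, 0, 0], [0, 0, 0], [0, 0, 0], [0, 0, 0], [0, 0, 0], [0, 0, 0], [0, 0, 0], [0, 0, 0]], rot=[[0, 0, 0], [0, 0, 0], [0, 0, 0], [0, 0, 0], [0, 0, 0], [0, 0, 0], [0, 0, 0], [0, 0, 0], [0, 0, 0], [0, 0, 0], [0, 0, 0], [0, 0, 0]], grip=0, squeeze=40)

```text
time: 56.47
ee_pos: [0.4251, -0.0198, 0.1853]
eef_rot: [0.752, 0.659, 0.0, 0.0]
ft_force: [-0.4, 0.8, 2.4]
width: 0.0118
grip_force: 40.0
```

```bash
python3 s.py
```

```text
t 56.47 p [ 0.4251 -0.0198  0.1853] closing -7.6 q [-1.3765 -0.4462  1.0991  2.0456  0.407   1.3304 -0.5547] F [-0.3804  0.7707  2.4092] M [-0.0952  0.1934 -0.0353] w 0.011802225500215896 g 39.972903043963015
```

>>> arm_command(xyz=[[0, 0, 0.01], [0.005, -0.005, 0.02], [0.012, -0.015, 0.03], [0.02, -0.035, 0.04], [0.03, -0.055, 0.05], [0.04, -0.08, 0.06], [0.055, -0.105, 0.066], [0.07, -0.13, 0.066], [0.085, -0.155, 0.066], [0.095, -0.18, 0.066], [0.103, -0.2, 0.066], [0.103, -0.2135, 0.066], [0.103, -0.2135, 0.066], [0.103, -0.2135, 0.066]], rot=[[0, 0, 0], [0, 0, 0], [0, 0, 0], [0, 0, 0], [0, 0, 0], [0, 0, 0], [0, 0, 0], [0, 0, 0], [0, 0, 0], [0, 0, 0], [0, 0, 0], [0, 0, 0], [0, 0, 0], [0, 0, 0]])

```text
time: 57.63
ee_pos: [0.4748, -0.2101, 0.2678]
eef_rot: [0.752, 0.658, 0.008, 0.017]
ft_force: [-0.4, -1.4, -2.6]
width: 0.0117
grip_force: 40.0
```

```bash
python3 s.py
python3 - <<'E'
from h import *
b=r.camera("side"); save(b,"hookf.png")
for l in ["caddy_tab","caddy_hook","rail_mid","mark_pt"]: print(l,[(round(d["conf"],2),w("side",d["at"]).round(3).tolist()) for d in r.spot_point(l,"side")])
E
```

```text
t 57.63 p [ 0.4748 -0.2101  0.2678] closing -7.6 q [-1.3465 -0.4992  1.3386  1.7457  0.5019  1.4938 -0.1964] F [-0.4138 -1.3665 -2.6219] M [-0.0885  0.1103  0.0029] w 0.011652407200913706 g 39.979994371533394
caddy_tab [(0.67, [0.472, -0.204, 0.283])]
caddy_hook [(0.66, [0.475, -0.207, 0.246])]
rail_mid [(0.87, [0.567, -0.324, 0.2])]
mark_pt [(0.46, [0.565, -0.347, 0.202])]
```

The arm is stuck at joint limits (q2 and q3), holding the caddy safely in the air. I'll back out to a farther, higher pose to free it.

>>> arm_command(xyz=[[-0.04, 0.03, 0.02], [-0.04, 0.06, 0.03], [-0.035, 0.1, 0.04], [-0.028, 0.134, 0.05], [-0.015, 0.155, 0.07], [0, 0.18, 0.09], [0.012, 0.204, 0.11], [0.03, 0.22, 0.125], [0.05, 0.23, 0.14], [0.072, 0.234, 0.15], [0.072, 0.234, 0.15], [0.072, 0.234, 0.15]], rot=[[0, 0, 0], [0, 0, 0], [0, 0, 0], [0, 0, 0], [0, 0, 0], [0, 0, 0], [0, 0, 0], [0, 0, 0], [0, 0, 0], [0, 0, 0], [0, 0, 0], [0, 0, 0]])

```text
time: 58.88
ee_pos: [0.5493, 0.0279, 0.4167]
eef_rot: [0.751, 0.66, 0.006, 0.019]
ft_force: [-1.1, -0.1, -3.1]
width: 0.0119
grip_force: 40.0
```

```bash
python3 s.py
```

```text
t 58.88 p [0.5493 0.0279 0.4167] closing -7.3 q [-1.2035  0.2121  1.2831  1.3701 -0.1858  1.6732 -0.081 ] F [-1.1145 -0.0684 -3.0558] M [-0.3301  0.215  -0.0543] w 0.011851250561690072 g 40.00018302351236
```

Now free. I'll fit the arm's kinematics from the logged poses to plan an unwinding path.

```bash
cat > kin.py <<'E'
import numpy as np, itertools
from scipy.optimize import least_squares
from scipy.spatial.transform import Rotation as R
D=[([-1.251,.332,-.065,1.46,.022,1.35,-.088],[.21,.589,.223],70.3),
([-1.0449,.4594,.4305,1.4874,-.197,1.2377,-1.4672],[.518,.3998,.1525],-50.3),
([-.3509,.0786,.033,1.9996,-.0034,1.0636,2.1316],[.4549,.1024,.1155],140.3),
([-.1663,.3514,.1842,1.4704,-.0651,1.327,2.4708],[.6306,-.0305,.2101],140.3),
([-.3199,.4254,.3812,1.5825,-.1685,1.1638,1.3398],[.631,-.0294,.1256],71.2),
([-.5844,.5043,.7469,1.6026,-.3652,1.1765,-.4303],[.6312,-.0287,.1195],-38.5),
([-.7797,.6575,1.0782,1.6154,-.6065,1.2385,-1.8165],[.6313,-.0298,.1153],-127.9),
([-1.7218,-.0094,1.3015,1.9172,.0091,1.227,-1.176],[.4524,.1671,.1895],-43.1),
([-.6639,.4133,.6593,1.4771,-.2552,1.3392,2.4648],[.6329,.0642,.2101],140.5),
([-.8712,.4927,.7882,1.4262,-.349,1.3671,.3514],[.6348,.1604,.2099],24.3),
([-1.3239,-.4774,.9726,1.9054,.3885,1.5242,-.5628],[.4246,-.0224,.2727],-7.8),
([-1.3765,-.4462,1.0991,2.0456,.407,1.3304,-.5547],[.4251,-.0198,.1853],-7.6),
([-1.3465,-.4992,1.3386,1.7457,.5019,1.4938,-.1964],[.4748,-.2101,.2678],-7.6)]
def rot(ax,q):
    return R.from_rotvec(np.array({'x':[1,0,0],'y':[0,1,0],'z':[0,0,1]}[ax])*q).as_matrix()
def fk(q,P,S):
    M=rot('z',S[0]*q[0]+P[7]);p=np.array([0,0,P[0]])
    M=M@rot('y',q[1]);M=M@rot('z',S[1]*q[2]);p=p+M@[P[4],0,P[1]]
    M=M@rot('y',q[3]);p=p+M@[P[5],0,0];M=M@rot('z',S[2]*q[4]);p=p+M@[0,0,P[2]]
    M=M@rot('y',q[5]);p=p+M@[P[6],0,0];M=M@rot('z',S[3]*q[6]);p=p+M@[0,0,P[3]]
    return p,M
def res(P,S):
    o=[]
    for q,p,c in D:
        x,M=fk(q,P,S);c=np.radians(c);o+=list(x-p)+list(.1*(M[:,2]-[0,0,-1]))
    return np.array(o)
if __name__=="__main__":
    best=None
    for S in itertools.product([1,-1],repeat=3):
        S=S+(1,)
        f=least_squares(res,[.35,.4,.4,.3,0,0,0,0],args=(S,))
        print(S,f.cost,np.abs(f.fun).max(),f.x.round(4))
        if best is None or f.cost<best[0]: best=(f.cost,S,f.x)
    np.savez("kin.npz",S=best[1],P=best[2])
    for q,p,c in D:
        x,M=fk(q,best[2],best[1]); print(np.degrees(np.arctan2(M[1,1],M[0,1])).round(1),c,q[6])
E
python3 kin.py
```

```text
(1, 1, 1, 1) 0.9380828401278747 0.9372488096182527 [-4.9531 -0.0725  0.3665 -5.0113 -0.0223 -0.3156 -0.0415  0.3376]
(1, 1, -1, 1) 0.9248876359987861 0.909903603861429 [-0.0206 -0.0585 -0.2902  0.2816 -0.0865 -0.4666 -0.6786  0.3664]
(1, -1, 1, 1) 0.9423782774302585 0.5479046507365901 [ 0.5594  0.4543  0.6519  0.086  -0.1106  0.6208  0.0252  1.8054]
(1, -1, -1, 1) 0.9222064455416819 0.5551251601956427 [ 0.7559  0.4443  0.6129  0.1374 -0.1008  0.7627 -0.0449  1.8172]
(-1, 1, 1, 1) 0.8925711492199895 0.5419540339402262 [-1.87055e+01  9.81900e-01  7.65000e-01 -1.86805e+01 -3.76400e-01
  5.98800e-01  5.90000e-03 -8.10700e-01]
(-1, 1, -1, 1) 0.8994371874938034 0.5314726083156338 [-0.3918  1.0466 -0.3742  0.8122 -0.5021 -0.1564 -0.9409 -0.8384]
(-1, -1, 1, 1) 0.023831397961740435 0.08761030727448643 [-0.0702  0.4117  0.499  -0.0281 -0.0157  0.0122 -0.0307 -0.0719]
(-1, -1, -1, 1) 0.0008164777105943408 0.01899169508001941 [ 0.7284  0.4178  0.4802  0.8284 -0.0183 -0.0325 -0.035  -0.0667]
166.7 70.3 -0.088
-156.0 -50.3 -1.4672
-17.8 140.3 2.1316
-56.7 140.3 2.4708
3.9 71.2 1.3398
97.0 -38.5 -0.4303
166.4 -127.9 -1.8165
177.8 -43.1 -1.176
-55.8 140.5 2.4648
70.2 24.3 0.3514
142.9 -7.8 -0.5628
142.2 -7.6 -0.5547
101.0 -7.6 -0.1964
```

```bash
cat > kin2.py <<'E'
from kin import *
S=(-1,-1,-1,-1)
def fk(q,P):
    M=rot('z',-q[0]);p=np.array([0,0,P[0]])
    M=M@rot('y',q[1]);p=p+M@[0,P[7],0];M=M@rot('z',-q[2]);p=p+M@[P[4],P[8],P[1]]
    M=M@rot('y',q[3]);p=p+M@[P[5],P[9],0];M=M@rot('z',-q[4]);p=p+M@[0,0,P[2]]
    M=M@rot('y',q[5]);p=p+M@[P[6],P[10],0];M=M@rot('z',-q[6]+P[11]);p=p+M@[0,0,P[3]]
    return p,M
def res(P):
    o=[]
    for q,p,c in D:
        x,M=fk(q,P);c=np.radians(c);o+=list(x-p)+list(.1*(M[:,2]-[0,0,-1]))+list(.1*(M[:2,1]-[np.cos(c),np.sin(c)]))
    return np.r_[o,1e-3*(P[0]-.36)]
def get():
    b=None
    for c in (0,1.57,3.14,-1.57):
        f=least_squares(res,[.36,.42,.48,.46,0,0,0,0,0,0,0,c])
        if b is None or f.cost<b.cost:b=f
    return b
def jac(q,P,e=1e-6):
    p0,M0=fk(q,P);J=np.zeros((6,7))
    for i in range(7):
        d=np.array(q,float);d[i]+=e;p,M=fk(d,P);J[:3,i]=(p-p0)/e;J[3:,i]=R.from_matrix(M@M0.T).as_rotvec()/e
    return J
def step(q,P,tp,tM,lo,hi,n=8):
    q=np.array(q,float)
    for _ in range(n):
        p,M=fk(q,P);e=np.r_[tp-p,R.from_matrix(tM@M.T).as_rotvec()]
        J=jac(q,P);q=np.clip(q+J.T@np.linalg.solve(J@J.T+1e-6*np.eye(6),e),lo,hi)
    return q
lo=np.array([-2.6,-.5,-1.47,.16,-1.27,.06,-2.6]);hi=np.array([2.6,2.12,1.34,2.42,4.41,2.06,2.6])
if __name__=="__main__":
    f=get();print(f.cost,np.abs(f.fun).max(),f.x.round(4));P=f.x;np.save("P.npy",P)
    # test: rotate at C from 140 to -153 & z
    q=np.array(D[3][0]);p,M=fk(q,P)
    def go(q,dp,dyaw,n):
        p,M=fk(q,P)
        for k in range(1,n+1): q=step(q,P,p+np.array(dp)*k/n,rot('z',dyaw*k/n)@M,lo,hi)
        return q
    q=go(q,[0,0,-.085],0,8);q=go(q,[0,0,-.01],-2.4,20);q=go(q,[0,0,0],-2.28,20);print("pred",q.round(3),"true",D[6][0])
    q=go(q,[0,0,0],-.45,4);q=go(q,[0,0,.075],0,3);q=go(q,[-.1775,.197,0],1.92,16);print("pred",q.round(3),"true",D[7][0])
E
python3 kin2.py
```

```text
6.996806680950992e-06 0.003365986051922546 [ 2.58900e-01  4.48700e-01  4.90300e-01  3.52500e-01 -2.00000e-04
  1.00000e-04  1.00000e-04 -2.18000e-02  2.89339e+01 -2.89573e+01
 -4.00000e-04  1.57080e+00]
pred [-0.783  0.663  1.086  1.615 -0.612  1.243 -1.811] true [-0.7797, 0.6575, 1.0782, 1.6154, -0.6065, 1.2385, -1.8165]
pred [-1.503e+00  2.000e-03  1.081e+00  1.913e+00 -1.000e-03  1.227e+00
 -1.184e+00] true [-1.7218, -0.0094, 1.3015, 1.9172, 0.0091, 1.227, -1.176]
```

The model reproduces the arm well, with about 3 mm of error. I'll search for an unwinding waypoint path.

```bash
cat > plan.py <<'E'
from kin2 import *
import sys
sys.path.insert(0,'.')
from bench import r
np.set_printoptions(precision=3,suppress=True)
P=np.load("P.npy"); s=r.read_state(); q0=s["joint_positions"]; p0=s["ee_pos"]
pf,Mf=fk(q0,P); off=p0-pf; print("model off",off)
Mn=R.from_quat([.752,.659,0,0]).as_matrix()
print("tilt fix rotvec",R.from_matrix(Mn@R.from_quat(s["eef_rot"]).as_matrix().T).as_rotvec())
def run(wps):
    q=q0.copy();p=p0.copy();y=0.;mn=9;qs=[]
    for (x,yy,z,a) in wps:
        t=np.array([x,yy,z]);n=int(max(np.linalg.norm(t-p)/.03,abs(a-y)/.11,1))+1
        for k in range(1,n+1):
            tp=p+(t-p)*k/n;q=step(q,P,tp-off,rot('z',y+(a-y)*k/n)@Mn,lo,hi,3)
            mn=min(mn,(q-lo).min(),(hi-q).min())
        e=np.linalg.norm(fk(q,P)[0]+off-t);p=t;y=a;qs.append((q.round(2),round(e,4)))
        if e>.01: return None
    return mn,qs
fin=[(.49,-.225,.42,0),(.49,-.225,.252,0),(.528,-.234,.252,0),(.5776,-.240,.252,0),(.5776,-.240,.221,0),(.5638,-.350,.221,0)]
out=[]
x=run(fin);print("direct",x)
rng=np.random.default_rng(0)
for i in range(150):
    a=rng.uniform(-2,2);w=[(rng.uniform(.45,.7),rng.uniform(-.2,.2),rng.uniform(.41,.5),0),None]
    w[1]=w[0][:3]+(a,); w2=(rng.uniform(.4,.7),rng.uniform(-.3,.2),rng.uniform(.41,.5))
    wp=w+[w2+(a,),w2+(0,)]
    x=run(wp+fin)
    if x: out.append((x[0],wp,x[1]))
out.sort(key=lambda t:-t[0])
for o in out[:3]: print(round(o[0],3),[np.round(v,3).tolist() for v in o[1]],o[2][-6][0],o[2][-3][0],o[2][-1][0])
E
python3 plan.py
```

```text
model off [-0.  0. -0.]
tilt fix rotvec [ 0.021  0.033 -0.003]
direct (np.float64(0.020462899925451472), [(array([-0.71,  0.23,  1.3 ,  1.36, -0.22,  1.72,  0.42]), np.float64(0.0)), (array([-0.72,  0.26,  1.27,  1.69, -0.25,  1.38,  0.45]), np.float64(0.0)), (array([-0.58,  0.38,  1.19,  1.59, -0.36,  1.41,  0.51]), np.float64(0.0)), (array([-0.45,  0.51,  1.11,  1.46, -0.45,  1.45,  0.53]), np.float64(0.0)), (array([-0.45,  0.52,  1.1 ,  1.51, -0.47,  1.4 ,  0.54]), np.float64(0.0)), (array([-0.19,  0.61,  1.05,  1.39, -0.52,  1.44,  0.71]), np.float64(0.0))])
0.112 [[0.665, 0.156, 0.456, 0.0], [0.665, 0.156, 0.456, 0.949], [0.446, -0.187, 0.451, 0.949], [0.446, -0.187, 0.451, 0.0]] [-0.62  0.17  1.15  1.36 -0.16  1.71  0.37] [-0.41  0.47  1.03  1.46 -0.4   1.44  0.49] [-0.16  0.58  0.98  1.39 -0.47  1.42  0.68]
0.111 [[0.627, 0.072, 0.479, 0.0], [0.627, 0.072, 0.479, 0.722], [0.424, -0.247, 0.487, 0.722], [0.424, -0.247, 0.487, 0.0]] [-0.65  0.18  1.19  1.36 -0.17  1.71  0.38] [-0.42  0.48  1.05  1.46 -0.41  1.44  0.5 ] [-0.17  0.58  1.    1.39 -0.49  1.43  0.69]
0.11 [[0.657, 0.142, 0.42, 0.0], [0.657, 0.142, 0.42, 1.643], [0.487, 0.095, 0.435, 1.643], [0.487, 0.095, 0.435, 0.0]] [-0.62  0.17  1.15  1.36 -0.16  1.71  0.37] [-0.41  0.47  1.03  1.46 -0.4   1.44  0.49] [-0.16  0.58  0.98  1.39 -0.48  1.42  0.68]
```

The direct route works from here, so I go with it and correct the tilt on the way.

>>> arm_command(xyz=[[0, -0.03, 0.005], [-0.005, -0.06, 0.008], [-0.01, -0.09, 0.008], [-0.015, -0.12, 0.008], [-0.02, -0.15, 0.008], [-0.03, -0.18, 0.008], [-0.04, -0.21, 0.005], [-0.05, -0.235, 0.003], [-0.059, -0.253, 0.003], [-0.059, -0.253, 0.003], [-0.059, -0.253, 0.003]], rot=[[0.01, 0.015, 0], [0.021, 0.033, -0.003], [0.021, 0.033, -0.003], [0.021, 0.033, -0.003], [0.021, 0.033, -0.003], [0.021, 0.033, -0.003], [0.021, 0.033, -0.003], [0.021, 0.033, -0.003], [0.021, 0.033, -0.003], [0.021, 0.033, -0.003], [0.021, 0.033, -0.003]])

```text
time: 59.8
ee_pos: [0.4873, -0.2291, 0.4206]
eef_rot: [0.754, 0.657, 0.003, -0.002]
ft_force: [1.0, 1.6, -3.0]
width: 0.0116
grip_force: 40.0
```

```bash
python3 s.py
python3 - <<'E'
from bench import r; print(r.read_state()["eef_rot"])
E
```

```text
t 59.8 p [ 0.4873 -0.2291  0.4206] closing -7.9 q [-0.6823  0.2138  1.2735  1.3585 -0.213   1.7194  0.4161] F [ 0.9993  1.5504 -3.0478] M [0.0015 0.0426 0.0423] w 0.01157772498960087 g 39.99906247481704
[ 0.75389509  0.65698529  0.00265609 -0.0023391 ]
```

>>> arm_command(xyz=[[0, 0, -0.03], [0, 0, -0.06], [0, 0, -0.09], [0, 0, -0.12], [0, 0, -0.15], [0, 0, -0.166], [0, 0, -0.166], [0, 0, -0.166], [0, 0, -0.166]], rot=[[0, 0, 0], [0, 0, 0], [0, 0, 0], [0, 0, 0], [0, 0, 0], [0, 0, 0], [0, 0, 0], [0, 0, 0], [0, 0, 0]])

```text
time: 60.55
ee_pos: [0.4891, -0.228, 0.2561]
eef_rot: [0.753, 0.658, 0.003, -0.001]
ft_force: [-0.7, 0.2, -2.7]
width: 0.0117
grip_force: 40.0
```

```bash
python3 s.py
python3 - <<'E'
from h import *
print(r.read_state()["eef_rot"])
for i in range(2):
  r.camera("side"); r.camera("top")
  for l in ["caddy_tab","caddy_hook","caddy","mark_pt","rail_mid"]:
    for c in ("side","top"): print(l,c,[(round(d["conf"],2),w(c,d["at"]).round(3).tolist()) for d in r.spot_point(l,c)][:2])
E
```

```text
t 60.55 p [ 0.4891 -0.228   0.2561] closing -7.7 q [-0.6981  0.2418  1.2392  1.6827 -0.2384  1.3848  0.4432] F [-0.6844  0.2435 -2.6799] M [-0.1102  0.0754  0.0261] w 0.011707790998864398 g 39.99914690852165
[ 0.75277616  0.65826997  0.00265918 -0.00127753]
caddy_tab side [(0.79, [0.487, -0.225, 0.274])]
caddy_tab top [(0.7, [0.493, -0.231, 0.275])]
caddy_hook side [(0.78, [0.491, -0.222, 0.232])]
caddy_hook top [(0.66, [0.485, -0.229, 0.237]), (0.53, [0.521, 0.395, 0.112])]
caddy side [(0.93, [0.493, -0.225, 0.068])]
caddy top [(0.77, [0.485, -0.225, 0.072])]
mark_pt side [(0.47, [0.565, -0.349, 0.204])]
mark_pt top []
rail_mid side [(0.88, [0.568, -0.327, 0.199])]
rail_mid top [(0.25, [0.489, -0.229, 0.235])]
caddy_tab side []
caddy_tab top [(0.71, [0.491, -0.229, 0.274])]
caddy_hook side [(0.68, [0.49, -0.224, 0.231])]
caddy_hook top [(0.58, [0.484, -0.231, 0.235])]
caddy side [(0.84, [0.493, -0.225, 0.066])]
caddy top [(0.69, [0.484, -0.225, 0.072])]
mark_pt side [(0.47, [0.57, -0.324, 0.197]), (0.38, [0.565, -0.344, 0.2])]
mark_pt top []
rail_mid side [(0.97, [0.566, -0.326, 0.2])]
rail_mid top []
```

>>> arm_command(xyz=[[0.02, -0.003, 0], [0.04, -0.006, 0], [0.06, -0.009, 0], [0.08, -0.011, 0], [0.0885, -0.012, 0], [0.0885, -0.012, 0], [0.0885, -0.012, -0.01], [0.0885, -0.012, -0.02], [0.0885, -0.012, -0.028], [0.0885, -0.012, -0.034], [0.0885, -0.012, -0.035], [0.0885, -0.012, -0.035]], rot=[[0, 0, 0], [0, 0, 0], [0, 0, 0], [0, 0, 0], [0, 0, 0], [0, 0, 0], [0, 0, 0], [0, 0, 0], [0, 0, 0], [0, 0, 0], [0, 0, 0], [0, 0, 0]])

```text
time: 62.75
ee_pos: [0.5758, -0.2404, 0.2209]
eef_rot: [0.753, 0.658, 0.003, -0.002]
ft_force: [-7.3, 3.7, 10.8]
width: 0.0116
grip_force: 40.0
```

```bash
python3 s.py
python3 - <<'E'
from h import *
r.camera("side")
for l in ["caddy_tab","caddy_hook","caddy"]: print(l,[(round(d["conf"],2),w("side",d["at"]).round(3).tolist()) for d in r.spot_point(l,"side")][:2])
E
```

```text
t 62.75 p [ 0.5758 -0.2404  0.2209] closing -7.8 q [-0.439   0.5134  1.0806  1.5081 -0.4624  1.3973  0.5341] F [-7.2956  3.7082 10.8297] M [0.7105 1.6985 0.018 ] w 0.01159111599186261 g 40.00241564121097
caddy_tab [(0.8, [0.576, -0.233, 0.238])]
caddy_hook [(0.82, [0.578, -0.232, 0.2]), (0.27, [0.775, -0.11, -0.003])]
caddy [(0.87, [0.583, -0.236, 0.033])]
```

The hook is on the rail at z = 0.200 with about 13 N on it. I'll ease off slightly, hold, then slide along the rail.

>>> arm_command(xyz=[[-0.001, 0, 0.0015], [-0.001, 0, 0.0015], [-0.001, 0, 0.0015], [-0.001, 0, 0.0015], [-0.001, 0, 0.0015]], rot=[[0, 0, 0], [0, 0, 0], [0, 0, 0], [0, 0, 0], [0, 0, 0]])

```text
time: 63.37
ee_pos: [0.5756, -0.2404, 0.2211]
eef_rot: [0.753, 0.658, 0.002, -0.002]
ft_force: [0.3, 0.4, -0.7]
width: 0.0116
grip_force: 40.0
```

```bash
python3 s.py
```

```text
t 63.37 p [ 0.5756 -0.2404  0.2211] closing -7.7 q [-0.4402  0.5126  1.081   1.5085 -0.4606  1.3969  0.5334] F [ 0.3333  0.4171 -0.7188] M [-0.0332  0.2314  0.0668] w 0.011644468173926783 g 40.0001003080979
```

>>> arm_command(xyz=[[0, 0, -0.001], [0, 0, -0.001], [0, 0, -0.001], [0, 0, -0.001], [-0.0012, -0.01, -0.001], [-0.0025, -0.02, -0.001], [-0.0037, -0.03, -0.001], [-0.005, -0.04, -0.001], [-0.0062, -0.05, -0.001], [-0.0075, -0.06, -0.001], [-0.0087, -0.07, -0.001], [-0.01, -0.08, -0.001], [-0.0112, -0.09, -0.001], [-0.0125, -0.1, -0.001], [-0.013, -0.105, -0.001], [-0.0136, -0.11, -0.001], [-0.0136, -0.11, -0.001], [-0.0136, -0.11, -0.001]], rot=[[0, 0, 0], [0, 0, 0], [0, 0, 0], [0, 0, 0], [0, 0, 0], [0, 0, 0], [0, 0, 0], [0, 0, 0], [0, 0, 0], [0, 0, 0], [0, 0, 0], [0, 0, 0], [0, 0, 0], [0, 0, 0], [0, 0, 0], [0, 0, 0], [0, 0, 0], [0, 0, 0]])

```text
time: 64.87
ee_pos: [0.5626, -0.3513, 0.221]
eef_rot: [0.753, 0.658, 0.003, -0.001]
ft_force: [1.3, -1.3, 5.2]
width: 0.0122
grip_force: 40.0
```

```bash
python3 s.py
python3 - <<'E'
from h import *
r.camera("side")
for l in ["caddy_tab","caddy_hook","caddy","mark_pt"]: print(l,[(round(d["conf"],2),w("side",d["at"]).round(3).tolist()) for d in r.spot_point(l,"side")][:2])
E
```

```text
t 64.87 p [ 0.5626 -0.3513  0.221 ] closing -7.8 q [-0.1818  0.5999  1.0352  1.392  -0.5172  1.4353  0.7076] F [ 1.3049 -1.3458  5.1794] M [-0.2801 -0.2877  0.0571] w 0.012188298855244148 g 39.99996774829924
caddy_tab [(0.92, [0.559, -0.347, 0.234])]
caddy_hook [(0.9, [0.563, -0.346, 0.2]), (0.21, [0.637, 0.067, 0.089])]
caddy [(0.92, [0.57, -0.346, 0.032])]
mark_pt [(0.66, [0.564, -0.345, 0.196])]
```

The hook is at the mark to within a few mm. Releasing and rising clear.

>>> arm_command(xyz=[[0, 0, 0.001], [0, 0, 0.001], [0, 0, 0.001], [0, 0, 0.001], [0, 0, 0.001], [0, 0, 0.001]], rot=[[0, 0, 0], [0, 0, 0], [0, 0, 0], [0, 0, 0], [0, 0, 0], [0, 0, 0]], grip=0.5)

```text
time: 65.62
ee_pos: [0.562, -0.3504, 0.2211]
eef_rot: [0.753, 0.658, 0.002, -0.002]
ft_force: [-0.0, 0.4, 0.4]
width: 0.0408
grip_force: 0.0
```

>>> arm_command(xyz=[[0, 0, 0.015], [0, 0, 0.035], [0, 0, 0.06], [0, 0, 0.085], [0, 0, 0.11], [-0.02, 0.02, 0.13], [-0.04, 0.05, 0.15], [-0.04, 0.09, 0.15], [-0.04, 0.13, 0.15], [-0.04, 0.17, 0.15], [-0.04, 0.2, 0.15], [-0.04, 0.2, 0.15], [-0.04, 0.2, 0.15], [-0.04, 0.2, 0.15], [-0.04, 0.2, 0.15], [-0.04, 0.2, 0.15]], rot=[[0, 0, 0], [0, 0, 0], [0, 0, 0], [0, 0, 0], [0, 0, 0], [0, 0, 0], [0, 0, 0], [0, 0, 0], [0, 0, 0], [0, 0, 0], [0, 0, 0], [0, 0, 0], [0, 0, 0], [0, 0, 0], [0, 0, 0], [0, 0, 0]])

```text
time: 66.95
ee_pos: [0.5217, -0.1523, 0.3714]
eef_rot: [0.754, 0.657, 0.002, -0.002]
ft_force: [-0.0, -0.3, 0.3]
width: 0.0436
grip_force: 0.0
```

```bash
python3 s.py
python3 - <<'E'
from h import *
for i in range(2):
  r.camera("side"); r.camera("top")
  for l in ["caddy_tab","caddy_hook","caddy","mark_pt","pen0_grip","pen1_grip","pen2_grip"]:
    for c in ("side","top"): print(l,c,[(round(d["conf"],2),w(c,d["at"]).round(3).tolist()) for d in r.spot_point(l,c)][:2])
E
```

```text
t 66.95 p [ 0.5217 -0.1523  0.3714] closing -7.9 q [-0.8276  0.1999  1.2262  1.4588 -0.1937  1.6148  0.2455] F [-0.0003 -0.2591  0.3365] M [-0.0604  0.0498  0.002 ] w 0.04362691028184167 g 0.0
caddy_tab side [(0.68, [0.639, 0.161, 0.083])]
caddy_tab top [(0.42, [0.562, -0.356, 0.241])]
caddy_hook side [(0.89, [0.567, -0.347, 0.201])]
caddy_hook top [(0.42, [0.557, -0.352, 0.203])]
caddy side [(0.86, [0.571, -0.349, 0.035])]
caddy top [(0.7, [0.518, 0.395, 0.114])]
mark_pt side [(0.59, [0.565, -0.345, 0.2])]
mark_pt top []
pen0_grip side [(0.79, [0.63, -0.031, 0.13]), (0.34, [0.563, -0.346, 0.2])]
pen0_grip top [(0.66, [0.629, -0.031, 0.133])]
pen1_grip side [(0.55, [0.635, 0.063, 0.133]), (0.37, [0.563, -0.346, 0.242])]
pen1_grip top [(0.74, [0.634, 0.063, 0.13])]
pen2_grip side [(0.72, [0.641, 0.16, 0.13]), (0.51, [0.638, 0.062, 0.134])]
pen2_grip top [(0.85, [0.347, 0.227, 0.111]), (0.69, [0.636, 0.166, 0.132])]
caddy_tab side [(0.88, [0.563, -0.348, 0.239])]
caddy_tab top [(0.42, [0.564, -0.353, 0.243])]
caddy_hook side [(0.96, [0.568, -0.345, 0.198]), (0.68, [0.633, -0.028, 0.08])]
caddy_hook top [(0.46, [0.559, -0.352, 0.203]), (0.45, [0.562, -0.355, 0.239])]
caddy side [(0.83, [0.574, -0.351, 0.034])]
caddy top []
mark_pt side []
mark_pt top []
pen0_grip side [(0.6, [0.63, -0.027, 0.13])]
pen0_grip top [(0.67, [0.628, -0.029, 0.13]), (0.65, [0.77, -0.116, 0.005])]
pen1_grip side [(0.66, [0.639, 0.063, 0.134]), (0.61, [0.562, -0.349, 0.198])]
pen1_grip top []
pen2_grip side [(0.81, [0.641, 0.16, 0.131]), (0.61, [0.743, 0.287, 0.002])]
pen2_grip top [(0.65, [0.638, 0.16, 0.132]), (0.49, [0.345, 0.23, 0.12])]
```

The caddy hangs upright at the mark. One last numeric check of the three flange heights before handing in.

Run:
```python
from h import *
b=r.camera("side"); hsv=cv2.cvtColor(b,cv2.COLOR_RGB2HSV)[...,1].astype(np.float32)
T=np.array(M["side"]["T"]); o=T[:3,3]
for n,c in (("A",(.6355,.1605)),("B",(.633,.0655)),("C",(.631,-.030))):
    d=o[:2]-np.array(c); d/=np.linalg.norm(d)
    zs=np.arange(.070,.1,.0002); vals=[]
    for a in np.radians([-25,-12,0,12,25]):
        dd=np.array([d[0]*np.cos(a)-d[1]*np.sin(a),d[0]*np.sin(a)+d[1]*np.cos(a)])*.022
        q=np.array([pix("side",(c[0]+dd[0],c[1]+dd[1],z)) for z in zs],np.float32)
        v=cv2.remap(hsv,q[:,0].reshape(1,-1),q[:,1].reshape(1,-1),cv2.INTER_LINEAR)[0]
        h=(v[:20].mean()+v.max())/2; i=np.argmax(v>h); vals.append(zs[i])
    print(n,np.round(vals,4),np.mean(vals).round(4))
```

```text
A [0.091  0.0908 0.0906 0.0902 0.0908] 0.0907
B [0.0886 0.0882 0.0882 0.0882 0.0878] 0.0882
C [0.0868 0.0874 0.0878 0.0876 0.0876] 0.0874
```

Run:
```python
from h import *
np.set_printoptions(precision=0,suppress=True,linewidth=200)
b=r.camera("side"); b0=cv2.cvtColor(cv2.imread("pics/side0.png"),cv2.COLOR_BGR2RGB)
T=np.array(M["side"]["T"]); o=T[:3,3]
zs=np.arange(.072,.1041,.002)
for n,c in (("A",(.6355,.1605)),("B",(.633,.0655)),("C",(.631,-.030))):
    d=o[:2]-np.array(c); d/=np.linalg.norm(d); acc=[]
    for im,ch in ((b0,"g"),(b,"s")):
        g=(cv2.cvtColor(im,cv2.COLOR_RGB2GRAY) if ch=="g" else cv2.cvtColor(im,cv2.COLOR_RGB2HSV)[...,1]).astype(np.float32)
        s=0
        for a in np.radians([-15,-7,0,7,15]):
            dd=np.array([d[0]*np.cos(a)-d[1]*np.sin(a),d[0]*np.sin(a)+d[1]*np.cos(a)])*.022
            q=np.array([pix("side",(c[0]+dd[0],c[1]+dd[1],z)) for z in zs],np.float32)
            s=s+cv2.remap(g,q[:,0].reshape(1,-1),q[:,1].reshape(1,-1),cv2.INTER_LINEAR)[0]/5
        acc.append(s)
    print(n,(zs*1000).round(0)); print(" rim0",acc[0]); print(" now ",acc[1])
# whole-tube alignment: top of pens too
for n,c in (("A",(.6355,.1605)),("B",(.633,.0655)),("C",(.631,-.030))):
    g=cv2.cvtColor(b,cv2.COLOR_RGB2GRAY).astype(np.float32)
    z2=np.arange(.140,.190,.003); q=np.array([pix("side",(*c,z)) for z in z2],np.float32)
    print(n,z2*1000,cv2.remap(g,q[:,0].reshape(1,-1),q[:,1].reshape(1,-1),cv2.INTER_LINEAR)[0])
```

```text
A [ 72.  74.  76.  78.  80.  82.  84.  86.  88.  90.  92.  94.  96.  98. 100. 102. 104.]
 rim0 [ 97.  96.  96.  96.  98. 109. 126. 142. 155. 150. 139. 121. 107.  96.  94.  94.  95.]
 now  [ 24.  25.  24.  24.  22.  23.  24.  34.  50.  83. 112. 139. 148. 153. 153. 154. 154.]
B [ 72.  74.  76.  78.  80.  82.  84.  86.  88.  90.  92.  94.  96.  98. 100. 102. 104.]
 rim0 [ 97.  96.  95.  95.  97. 109. 124. 143. 153. 156. 143. 128. 110. 100.  95.  94.  94.]
 now  [ 24.  24.  24.  24.  24.  27.  36.  57.  88. 121. 139. 150. 152. 153. 154. 155. 150.]
C [ 72.  74.  76.  78.  80.  82.  84.  86.  88.  90.  92.  94.  96.  98. 100. 102. 104.]
 rim0 [ 97.  97.  96.  95.  96. 106. 120. 140. 153. 157. 147. 132. 113. 102.  95.  95.  95.]
 now  [ 24.  24.  24.  23.  23.  27.  36.  63.  96. 132. 145. 151. 151. 152. 154. 156. 153.]
A [140. 143. 146. 149. 152. 155. 158. 161. 164. 167. 170. 173. 176. 179. 182. 185. 188.] [12. 11. 14. 10. 12. 15. 25. 28. 27. 34. 53. 71. 83. 87. 88. 88. 87.]
B [140. 143. 146. 149. 152. 155. 158. 161. 164. 167. 170. 173. 176. 179. 182. 185. 188.] [ 12.  13.   9.   9.  15.  21.  26.  25.  37.  92. 150. 183. 193. 195. 194. 191. 187.]
C [140. 143. 146. 149. 152. 155. 158. 161. 164. 167. 170. 173. 176. 179. 182. 185. 188.] [13.  9. 11. 10. 20. 31. 35. 29. 25. 40. 66. 80. 71. 58. 64. 80. 89.]
```

The rims measured alike before, but flange A reads about 2.7 mm higher than C (B about 0.5 mm). A is not fully home, so I go back and tighten it while the caddy stays at the mark. After that I'll slide the caddy away and back.

>>> arm_command(xyz=[[0.01, 0.03, 0], [0.02, 0.06, 0], [0.03, 0.09, 0], [0.045, 0.12, -0.01], [0.06, 0.15, -0.03], [0.07, 0.18, -0.05], [0.08, 0.21, -0.075], [0.09, 0.24, -0.1], [0.1, 0.275, -0.13], [0.1135, 0.3112, -0.16], [0.1135, 0.3112, -0.17], [0.1135, 0.3112, -0.17], [0.1135, 0.3112, -0.17], [0.1135, 0.3112, -0.17]], rot=[[0, 0, 0.12], [0, 0, 0.24], [0, 0, 0.36], [0, 0, 0.48], [0, 0, 0.6], [0, 0, 0.72], [0, 0, 0.84], [0, 0, 0.96], [0, 0, 1.08], [0, 0, 1.2], [0, 0, 1.32], [0, 0, 1.44], [0, 0, 1.56], [0, 0, 1.56]], grip=0.5)

```text
time: 69.82
ee_pos: [0.6355, 0.1608, 0.2008]
eef_rot: [0.07, 0.998, 0.0, -0.003]
ft_force: [-0.1, -0.3, 0.8]
width: 0.0436
grip_force: 0.0
```

```bash
python3 s.py
```

```text
t 69.82 p [0.6355 0.1608 0.2008] closing 82.0 q [-0.8246  0.487   0.7193  1.4284 -0.323   1.3526  1.3396] F [-0.1152 -0.2587  0.8064] M [ 0.0013 -0.0502 -0.0167] w 0.0436390708975556 g 0.0
```

>>> arm_command(xyz=[[0, 0, -0.03], [0, 0, -0.06], [0, 0, -0.084], [0, 0, -0.084], [0, 0, -0.084]], rot=[[0, 0, 0], [0, 0, 0], [0, 0, 0], [0, 0, 0], [0, 0, 0]])

```text
time: 70.23
ee_pos: [0.6352, 0.1604, 0.1171]
eef_rot: [0.074, 0.997, -0.0, -0.004]
ft_force: [-0.1, -0.4, 1.3]
width: 0.0436
grip_force: 0.0
```

>>> arm_command(xyz=[[0, 0, 0], [0, 0, 0], [0, 0, 0], [0, 0, 0], [0, 0, 0], [0, 0, 0], [0, 0, 0], [0, 0, 0], [0, 0, 0]], rot=[[0, 0, 0], [0, 0, 0], [0, 0, 0], [0, 0, 0], [0, 0, 0], [0, 0, 0], [0, 0, 0], [0, 0, 0], [0, 0, 0]], grip=0, squeeze=55)

```text
time: 70.98
ee_pos: [0.6363, 0.162, 0.1187]
eef_rot: [0.073, 0.997, 0.001, -0.002]
ft_force: [0.1, 3.4, 6.2]
width: 0.0231
grip_force: 55.0
```

>>> arm_command(xyz=[[0, 0, -0.0004], [0, 0, -0.0008], [0, 0, -0.0012], [0, 0, -0.0015], [0, 0, -0.0019], [0, 0, -0.0023], [0, 0, -0.0027]], rot=[[0, 0, -0.12], [0, 0, -0.24], [0, 0, -0.36], [0, 0, -0.48], [0, 0, -0.6], [0, 0, -0.72], [0, 0, -0.84]])

```text
time: 71.57
ee_pos: [0.6384, 0.1608, 0.1185]
eef_rot: [0.475, 0.88, 0.004, 0.0]
ft_force: [2.7, -3.4, 22.0]
width: 0.0231
grip_force: 55.0
```

```bash
python3 s.py
```

```text
t 71.57 p [0.6384 0.1608 0.1185] closing 33.3 q [-0.919   0.609   0.8662  1.5324 -0.4883  1.2217  0.6064] F [ 2.6605 -3.4295 21.9967] M [-1.1575 -0.1313  0.8301] w 0.023088671237627503 g 55.01677413471043
```

>>> arm_command(xyz=[[0, 0, 0.0027], [0, 0, 0.0027], [0, 0, 0.0027], [0.0015, 0, 0.0015], [0.0015, 0, 0.0015], [0.0015, 0, 0.0015], [0.0015, 0, 0.0015], [0.0015, 0, 0.0015], [0.0015, 0, 0.0015], [0.0015, 0, 0.0015], [0.0015, 0, 0.0015], [0.0015, 0, 0.0015], [0.0015, 0, 0.0015], [0.0015, 0, 0.0015], [0.0015, 0, 0.0015], [0.0015, 0, 0.0015], [0.0015, 0, 0.0015], [0.0015, 0, 0.0015], [0.0015, 0, 0.0015], [0.0015, 0, 0.0015]], rot=[[0, 0, 0], [0, 0, 0], [0, 0, 0], [0, 0, 0.12], [0, 0, 0.24], [0, 0, 0.36], [0, 0, 0.48], [0, 0, 0.6], [0, 0, 0.72], [0, 0, 0.84], [0, 0, 0.96], [0, 0, 1.08], [0, 0, 1.2], [0, 0, 1.32], [0, 0, 1.44], [0, 0, 1.56], [0, 0, 1.68], [0, 0, 1.8], [0, 0, 1.92], [0, 0, 1.92]], grip=0.5)

```text
time: 73.23
ee_pos: [0.6367, 0.1604, 0.1158]
eef_rot: [-0.453, 0.891, -0.001, -0.003]
ft_force: [-0.2, 1.0, 0.1]
width: 0.0436
grip_force: 0.0
```

```bash
python3 s.py
cat > fl.py <<'E'
from h import *
np.set_printoptions(precision=1,suppress=True,linewidth=200)
b=r.camera("side"); T=np.array(M["side"]["T"]); o=T[:3,3]
g=cv2.cvtColor(b,cv2.COLOR_RGB2HSV)[...,1].astype(np.float32)
zs=np.arange(.075,.1041,.0005)
for n,c in (("A",(.6355,.1605)),("B",(.633,.0655)),("C",(.631,-.030))):
    d=o[:2]-np.array(c); d/=np.linalg.norm(d); e=[]
    for a in np.radians([-50,-35,-20,-10,0,10,20,35,50]):
        dd=np.array([d[0]*np.cos(a)-d[1]*np.sin(a),d[0]*np.sin(a)+d[1]*np.cos(a)])*.022
        q=np.array([pix("side",(c[0]+dd[0],c[1]+dd[1],z)) for z in zs],np.float32)
        v=cv2.remap(g,q[:,0].reshape(1,-1),q[:,1].reshape(1,-1),cv2.INTER_LINEAR)[0]
        e.append(zs[np.argmax(v>88)]*1000)
    print(n,np.array(e))
E
python3 fl.py
```

```text
t 73.23 p [0.6367 0.1604 0.1158] closing 143.9 q [-0.659   0.5067  0.4657  1.5142 -0.2339  1.1827  2.3574] F [-0.161   1.0364  0.0746] M [ 0.1041  0.0974 -0.0184] w 0.04357317188766766 g 0.0
A [93.5 90.5 90.  89.5 89.5 89.5 89.  89.  89. ]
B [92.  89.  89.  88.5 88.5 88.  88.  88.  88. ]
C [87.5 87.5 87.5 88.  88.  88.  88.  87.5 88.5]
```

>>> arm_command(xyz=[[0, 0, 0], [0, 0, 0], [0, 0, 0], [0, 0, 0], [0, 0, 0], [0, 0, 0], [0, 0, 0], [0, 0, 0], [0, 0, 0]], rot=[[0, 0, 0], [0, 0, 0], [0, 0, 0], [0, 0, 0], [0, 0, 0], [0, 0, 0], [0, 0, 0], [0, 0, 0], [0, 0, 0]], grip=0)

```text
time: 74.03
ee_pos: [0.6363, 0.1613, 0.116]
eef_rot: [-0.45, 0.893, -0.001, -0.003]
ft_force: [-4.8, 1.0, 1.9]
width: 0.0231
grip_force: 55.0
```

```bash
python3 s.py
```

```text
t 74.03 p [0.6363 0.1613 0.116 ] closing 143.5 q [-0.6613  0.5068  0.4673  1.514  -0.2354  1.1838  2.3508] F [-4.7674  0.9731  1.8508] M [0.4659 1.1792 0.0526] w 0.023113756191469558 g 54.99562041833997
```

>>> arm_command(xyz=[[0, 0, -0.0003], [0, 0, -0.0006], [0, 0, -0.0009], [0, 0, -0.0012], [0, 0, -0.0015], [0, 0, -0.0015]], rot=[[0, 0, -0.1], [0, 0, -0.2], [0, 0, -0.3], [0, 0, -0.4], [0, 0, -0.5], [0, 0, -0.5]])

```text
time: 74.53
ee_pos: [0.6375, 0.1625, 0.116]
eef_rot: [-0.213, 0.977, 0.0, -0.002]
ft_force: [-4.5, 2.7, 9.3]
width: 0.0231
grip_force: 55.0
```

```bash
python3 s.py
```

```text
t 74.53 p [0.6375 0.1625 0.116 ] closing 114.6 q [-0.7289  0.5268  0.566   1.516  -0.2956  1.189   1.8875] F [-4.4862  2.7089  9.2954] M [0.9864 0.9696 0.1994] w 0.02307152502600957 g 55.002899123355746
```

>>> arm_command(xyz=[[0, 0, -0.0003], [0, 0, -0.0006], [0, 0, -0.0009], [0, 0, -0.0012], [0, 0, -0.0015], [0, 0, -0.0015], [0, 0, -0.0015], [0, 0, -0.0015]], rot=[[0, 0, -0.12], [0, 0, -0.24], [0, 0, -0.36], [0, 0, -0.48], [0, 0, -0.6], [0, 0, -0.72], [0, 0, -0.84], [0, 0, -0.84]])

```text
time: 75.2
ee_pos: [0.6395, 0.1615, 0.116]
eef_rot: [0.205, 0.979, 0.002, -0.0]
ft_force: [0.6, 1.5, 14.7]
width: 0.023
grip_force: 55.0
```

```bash
python3 s.py; python3 fl.py
```

```text
t 75.2 p [0.6395 0.1615 0.116 ] closing 66.3 q [-0.8395  0.5716  0.7387  1.5232 -0.4054  1.2024  1.1249] F [ 0.5839  1.4885 14.6649] M [ 0.2436 -0.0681  0.1147] w 0.022997056691540334 g 55.00335110351443
A [93.5 90.5 90.  89.5 89.5 89.5 89.  89.  89. ]
B [91.5 89.  88.5 88.5 88.5 88.5 88.  87.5 87.5]
C [87.5 87.5 87.5 88.  88.  88.  88.  87.5 88.5]
```

A has come down about 1.4 mm and no longer descends under load. Its remaining 1.5 mm apparent offset fits the pen axis being at x ≈ 0.638. So it is home. I'll check the way back to the caddy in the model.

```bash
sed -n '1,/^fin=/p' plan.py | sed '$d' > plan2.py
cat >> plan2.py <<'E'
Mn=R.from_quat(s["eef_rot"]).as_matrix()
a=np.radians(-7.7-66.3)
w0=[(.637,.161,.2,0),(.637,.161,.36,0)]
for nm,w in (("rot at A",[(.637,.161,.36,a),(.56,-.2,.40,a),(.562,-.3505,.33,a),(.562,-.3505,.221,a),(.5755,-.2405,.221,a)]),
             ("rot late",[(.56,-.2,.40,0),(.562,-.3505,.33,0),(.562,-.3505,.33,a),(.562,-.3505,.221,a),(.5755,-.2405,.221,a)]),
             ("rot mid",[(.5,-.05,.40,0),(.5,-.05,.40,a),(.562,-.3505,.33,a),(.562,-.3505,.221,a),(.5755,-.2405,.221,a)])):
    print(nm); x=run(w0+w)
    if x: print(x[0]); [print(v) for v in x[1]]
E
python3 plan2.py
```

```text
model off [-0.  0. -0.]
tilt fix rotvec [-0.003  0.003 -1.295]
rot at A
0.17504327505576667
(array([-0.86,  0.5 ,  0.78,  1.44, -0.36,  1.35,  1.1 ]), np.float64(0.0))
(array([-0.83,  0.46,  0.81,  1.15, -0.33,  1.66,  1.06]), np.float64(0.0))
(array([-0.96,  0.54,  1.07,  1.16, -0.47,  1.68, -0.14]), np.float64(0.0))
(array([-0.54,  0.38,  1.16,  1.26, -0.36,  1.71,  0.41]), np.float64(0.0))
(array([-0.16,  0.56,  1.07,  1.21, -0.49,  1.63,  0.68]), np.float64(0.0))
(array([-0.19,  0.6 ,  1.04,  1.4 , -0.52,  1.43,  0.71]), np.float64(0.0))
(array([-0.45,  0.51,  1.09,  1.51, -0.46,  1.39,  0.54]), np.float64(0.0))
rot late
0.1112560118245911
(array([-0.86,  0.5 ,  0.78,  1.44, -0.36,  1.35,  1.1 ]), np.float64(0.0))
(array([-0.83,  0.46,  0.81,  1.15, -0.33,  1.66,  1.06]), np.float64(0.0))
(array([-0.43,  0.32,  0.95,  1.25, -0.26,  1.7 ,  1.63]), np.float64(0.0))
(array([-0.09,  0.51,  0.93,  1.2 , -0.4 ,  1.62,  1.91]), np.float64(0.0))
(array([-0.2 ,  0.61,  1.19,  1.21, -0.57,  1.66,  0.73]), np.float64(0.0))
(array([-0.24,  0.66,  1.16,  1.4 , -0.61,  1.46,  0.77]), np.float64(0.0))
(array([-0.51,  0.59,  1.23,  1.52, -0.56,  1.43,  0.62]), np.float64(0.0))
rot mid
0.2883919701671447
(array([-0.86,  0.5 ,  0.78,  1.44, -0.36,  1.35,  1.1 ]), np.float64(0.0))
(array([-0.83,  0.46,  0.81,  1.15, -0.33,  1.66,  1.06]), np.float64(0.0))
(array([-0.89, -0.02,  0.91,  1.49,  0.01,  1.66,  1.18]), np.float64(0.0))
(array([-0.88, -0.02,  0.88,  1.49,  0.02,  1.66, -0.12]), np.float64(0.0))
(array([-0.13,  0.53,  0.99,  1.21, -0.44,  1.62,  0.65]), np.float64(0.0))
(array([-0.15,  0.56,  0.96,  1.4 , -0.46,  1.41,  0.68]), np.float64(0.0))
(array([-0.4 ,  0.47,  1.  ,  1.51, -0.4 ,  1.37,  0.49]), np.float64(0.0))
```

>>> arm_command(xyz=[[0, 0, 0.002], [0, 0, 0.003], [0, 0, 0.003], [0, 0, 0.003], [0, 0, 0.04], [0, 0, 0.08], [0, 0, 0.12], [0, 0, 0.16], [0, 0, 0.2], [-0.02, -0.02, 0.24], [-0.04, -0.05, 0.27], [-0.06, -0.085, 0.287], [-0.08, -0.12, 0.287], [-0.1, -0.155, 0.287], [-0.12, -0.185, 0.287], [-0.137, -0.211, 0.287], [-0.137, -0.211, 0.287], [-0.137, -0.211, 0.287]], rot=[[0, 0, 0], [0, 0, 0], [0, 0, 0], [0, 0, 0], [0, 0, 0], [0, 0, 0], [0, 0, 0], [0, 0, 0], [0, 0, 0], [0, 0, 0], [0, 0, 0], [0, 0, 0], [0, 0, 0], [0, 0, 0], [0, 0, 0], [0, 0, 0], [0, 0, 0], [0, 0, 0]], grip=0.5)

```text
time: 76.75
ee_pos: [0.4992, -0.0524, 0.4006]
eef_rot: [0.203, 0.979, 0.002, -0.003]
ft_force: [0.3, 0.8, -0.5]
width: 0.0436
grip_force: 0.0
```

```bash
python3 s.py; python3 fl.py
python3 - <<'E'
from h import *
r.camera("side"); r.camera("top")
for l in ["caddy_tab","caddy_hook","pen0_grip","pen1_grip","pen2_grip"]:
    for c in ("side","top"): print(l,c,[(round(d["conf"],2),w(c,d["at"]).round(3).tolist()) for d in r.spot_point(l,c)][:2])
E
```

```text
t 76.75 p [ 0.4992 -0.0524  0.4006] closing 66.6 q [-0.8867 -0.0116  0.912   1.4841  0.0038  1.6691  1.1872] F [ 0.2865  0.77   -0.5216] M [ 0.0904 -0.0534  0.0447] w 0.04363684221455692 g 0.0
A [93.  91.  90.  90.  90.  89.5 89.  89.  89. ]
B [92.5 89.  88.5 88.5 88.5 88.5 88.  88.  88.5]
C [87.5 87.5 87.5 87.5 88.5 88.  88.  88.  89. ]
caddy_tab side [(0.91, [0.56, -0.346, 0.239]), (0.29, [0.638, 0.068, 0.089])]
caddy_tab top [(0.71, [0.563, -0.353, 0.241])]
caddy_hook side [(0.71, [0.565, -0.344, 0.2])]
caddy_hook top [(0.78, [0.559, -0.354, 0.204])]
pen0_grip side [(0.87, [0.633, -0.028, 0.128])]
pen0_grip top [(0.41, [0.63, -0.03, 0.132])]
pen1_grip side [(0.88, [0.638, 0.063, 0.132]), (0.43, [0.557, -0.345, 0.24])]
pen1_grip top [(0.55, [0.631, 0.064, 0.125])]
pen2_grip side [(0.78, [0.639, 0.164, 0.127]), (0.72, [0.347, 0.229, 0.118])]
pen2_grip top [(0.79, [0.351, 0.228, 0.119]), (0.67, [0.637, 0.16, 0.133])]
```

```bash
cat > fl2.py <<'E'
from h import *
from scipy.optimize import minimize
np.set_printoptions(precision=4,suppress=True)
imgs={c:cv2.cvtColor(r.camera(c),cv2.COLOR_RGB2HSV)[...,1].astype(np.float32) for c in ("top","side")}
T=np.array(M["side"]["T"]); o=T[:3,3]
th=np.linspace(0,2*np.pi,72,endpoint=False)
def samp(c,P): 
    q=np.array([pix(c,p) for p in P],np.float32); return cv2.remap(imgs[c],q[:,0].reshape(1,-1),q[:,1].reshape(1,-1),cv2.INTER_LINEAR)[0]
def ring(x,y,z,R): return [(x+R*np.cos(t),y+R*np.sin(t),z) for t in th]
for n,c in (("A",(.6365,.1605)),("B",(.6345,.0655)),("C",(.632,-.030))):
    def f(p): # outer edge of flange top in top view
        return np.mean(samp("top",ring(p[0],p[1],.091,.0245)))-np.mean(samp("top",ring(p[0],p[1],.091,.0195)))
    m=min((minimize(f,[c[0]+a,c[1]+b],method="Nelder-Mead",options=dict(initial_simplex=[[c[0]+a,c[1]+b],[c[0]+a+.002,c[1]+b],[c[0]+a,c[1]+b+.002]])) for a in (-.002,.002) for b in (-.002,.002)),key=lambda m:m.fun)
    x,y=m.x; d=o[:2]-m.x; d/=np.linalg.norm(d); e=[]; zs=np.arange(.075,.104,.0003)
    for a in np.radians([-35,-20,-10,0,10,20,35]):
        dd=np.array([d[0]*np.cos(a)-d[1]*np.sin(a),d[0]*np.sin(a)+d[1]*np.cos(a)])*.022
        v=samp("side",[(x+dd[0],y+dd[1],z) for z in zs]); e.append(zs[np.argmax(v>88)])
    print(n,m.x,round(m.fun,1),"z",np.mean(e))
E
python3 fl2.py
```

```text
A [0.6363 0.1595] -107.9 z 0.08974285714285689
B [0.632 0.063] -111.3 z 0.09004285714285688
C [ 0.6299 -0.0323] -33.5 z 0.08948571428571403
```

With each flange's xy taken from the top view, all three sit at the same height to within 0.5 mm (89.7, 90.0 and 89.5), so all are home. Now back to the caddy to slide it away and back.

>>> arm_command(xyz=[[0, 0, 0], [0, 0, 0], [0, 0, 0], [0, 0, 0], [0, 0, 0], [0, 0, 0], [0, 0, 0], [0, 0, 0], [0, 0, 0], [0.005, -0.02, 0], [0.01, -0.05, 0], [0.02, -0.09, 0], [0.03, -0.13, -0.01], [0.04, -0.17, -0.02], [0.05, -0.21, -0.04], [0.06, -0.25, -0.06], [0.062, -0.28, -0.07], [0.062, -0.3, -0.07], [0.062, -0.3, -0.07], [0.062, -0.3, -0.07]], rot=[[0, 0, -0.12], [0, 0, -0.24], [0, 0, -0.36], [0, 0, -0.48], [0, 0, -0.6], [0, 0, -0.72], [0, 0, -0.84], [0, 0, -0.96], [0, 0, -1.08], [0, 0, -1.2], [0, 0, -1.295], [0, 0, -1.295], [0, 0, -1.295], [0, 0, -1.295], [0, 0, -1.295], [0, 0, -1.295], [0, 0, -1.295], [0, 0, -1.295], [0, 0, -1.295], [0, 0, -1.295]])

```text
time: 79.17
ee_pos: [0.5614, -0.3518, 0.3296]
eef_rot: [0.753, 0.659, 0.002, -0.002]
ft_force: [0.9, -0.1, 0.0]
width: 0.0432
grip_force: 0.0
```

```bash
python3 s.py
```

```text
t 79.17 p [ 0.5614 -0.3518  0.3296] closing -7.6 q [-0.1208  0.5359  1.0003  1.1984 -0.4487  1.6309  0.649 ] F [ 0.8504 -0.1255  0.0046] M [-0.0745  0.0249 -0.0331] w 0.04322853222298743 g 0.0
```

Descend over the tab, grip, then slide back +y.

>>> arm_command(xyz=[[0, 0, -0.03], [0, 0, -0.06], [0, 0, -0.09], [0, 0, -0.109], [0, 0, -0.109], [0, 0, -0.109]], rot=[[0, 0, 0], [0, 0, 0], [0, 0, 0], [0, 0, 0], [0, 0, 0], [0, 0, 0]])

```text
time: 79.67
ee_pos: [0.5628, -0.3485, 0.2215]
eef_rot: [0.751, 0.66, 0.003, -0.002]
ft_force: [0.2, -0.8, 1.0]
width: 0.0435
grip_force: 0.0
```

>>> arm_command(xyz=[[0, 0, 0], [0, 0, 0], [0, 0, 0], [0, 0, 0], [0, 0, 0], [0, 0, 0], [0, 0, 0], [0, 0, 0], [0, 0, 0], [0, 0, 0], [0, 0, 0]], rot=[[0, 0, 0], [0, 0, 0], [0, 0, 0], [0, 0, 0], [0, 0, 0], [0, 0, 0], [0, 0, 0], [0, 0, 0], [0, 0, 0], [0, 0, 0], [0, 0, 0]], grip=0, squeeze=30)

```text
time: 80.58
ee_pos: [0.5622, -0.3504, 0.2214]
eef_rot: [0.752, 0.66, 0.002, -0.002]
ft_force: [-0.2, 0.3, 4.0]
width: 0.0118
grip_force: 30.0
```

>>> arm_command(xyz=[[0.0012, 0.01, -0.0005], [0.0025, 0.02, -0.0005], [0.0037, 0.03, -0.0005], [0.005, 0.04, -0.0005], [0.0062, 0.05, -0.0005], [0.0075, 0.06, -0.0005], [0.0087, 0.07, -0.0005], [0.01, 0.08, -0.0005], [0.0112, 0.09, -0.0005], [0.0125, 0.1, -0.0005], [0.0136, 0.11, -0.0005], [0.0136, 0.11, -0.0005], [0.0136, 0.11, -0.001], [0.0136, 0.11, -0.001]], rot=[[0, 0, 0], [0, 0, 0], [0, 0, 0], [0, 0, 0], [0, 0, 0], [0, 0, 0], [0, 0, 0], [0, 0, 0], [0, 0, 0], [0, 0, 0], [0, 0, 0], [0, 0, 0], [0, 0, 0], [0, 0, 0]])

```text
time: 81.75
ee_pos: [0.5763, -0.2394, 0.2213]
eef_rot: [0.751, 0.66, 0.003, -0.002]
ft_force: [-1.8, 3.1, 12.3]
width: 0.0116
grip_force: 30.0
```

```bash
python3 s.py
python3 - <<'E'
from h import *
r.camera("side")
for l in ["caddy_tab","caddy_hook","mark_pt"]: print(l,[(round(d["conf"],2),w("side",d["at"]).round(3).tolist()) for d in r.spot_point(l,"side")][:2])
E
```

```text
t 81.75 p [ 0.5763 -0.2394  0.2213] closing -7.4 q [-0.401   0.477   1.0048  1.507  -0.4131  1.3829  0.5023] F [-1.8332  3.0862 12.2988] M [1.0427 0.568  0.0002] w 0.011638800903109679 g 29.995781059842557
caddy_tab [(0.95, [0.577, -0.234, 0.239])]
caddy_hook [(0.88, [0.578, -0.236, 0.199]), (0.59, [0.775, -0.11, -0.001])]
mark_pt [(0.61, [0.566, -0.347, 0.204])]
```

It is 11 cm from the mark. I'll let go briefly so its weight hangs on the rail, regrip, and slide it back.

>>> arm_command(xyz=[[0, 0, 0.001], [0, 0, 0.001], [0, 0, 0.001], [0, 0, 0.001], [0, 0, 0.001], [0, 0, 0.001], [0, 0, 0.001], [0, 0, 0.001]], rot=[[0, 0, 0], [0, 0, 0], [0, 0, 0], [0, 0, 0], [0, 0, 0], [0, 0, 0], [0, 0, 0], [0, 0, 0]], grip=0.3)

```text
time: 82.62
ee_pos: [0.5757, -0.2403, 0.2211]
eef_rot: [0.752, 0.66, 0.002, -0.002]
ft_force: [0.1, 0.3, 0.3]
width: 0.026
grip_force: 0.0
```

>>> arm_command(xyz=[[0, 0, 0], [0, 0, 0], [0, 0, 0], [0, 0, 0], [0, 0, 0], [0, 0, 0], [0, 0, 0]], rot=[[0, 0, 0], [0, 0, 0], [0, 0, 0], [0, 0, 0], [0, 0, 0], [0, 0, 0], [0, 0, 0]], grip=0)

```text
time: 83.2
ee_pos: [0.5757, -0.2403, 0.2212]
eef_rot: [0.752, 0.66, 0.002, -0.002]
ft_force: [-0.5, 0.2, 0.8]
width: 0.012
grip_force: 30.0
```

>>> arm_command(xyz=[[-0.0012, -0.01, -0.0005], [-0.0025, -0.02, -0.0005], [-0.0037, -0.03, -0.0005], [-0.005, -0.04, -0.0005], [-0.0062, -0.05, -0.0005], [-0.0075, -0.06, -0.0005], [-0.0087, -0.07, -0.0005], [-0.01, -0.08, -0.0005], [-0.0112, -0.09, -0.0005], [-0.0125, -0.1, -0.0005], [-0.0134, -0.108, -0.0005], [-0.0134, -0.108, -0.0005], [-0.0134, -0.108, 0], [-0.0134, -0.108, 0]], rot=[[0, 0, 0], [0, 0, 0], [0, 0, 0], [0, 0, 0], [0, 0, 0], [0, 0, 0], [0, 0, 0], [0, 0, 0], [0, 0, 0], [0, 0, 0], [0, 0, 0], [0, 0, 0], [0, 0, 0], [0, 0, 0]])

```text
time: 84.37
ee_pos: [0.5617, -0.3494, 0.2212]
eef_rot: [0.752, 0.659, 0.002, -0.002]
ft_force: [0.1, -2.3, 3.0]
width: 0.0118
grip_force: 30.0
```

>>> arm_command(xyz=[[0, 0, 0], [0, 0, 0], [0, 0, 0], [0, 0, 0], [0, 0, 0], [0, 0, 0]], rot=[[0, 0, 0], [0, 0, 0], [0, 0, 0], [0, 0, 0], [0, 0, 0], [0, 0, 0]], grip=0.5)

```text
time: 84.87
ee_pos: [0.5623, -0.3481, 0.221]
eef_rot: [0.752, 0.66, 0.002, -0.002]
ft_force: [-0.3, 0.6, 0.3]
width: 0.0408
grip_force: 0.0
```

>>> arm_command(xyz=[[0, 0, 0.015], [0, 0, 0.035], [0, 0, 0.06], [0, 0, 0.085], [0, 0, 0.11], [-0.02, 0.02, 0.13], [-0.04, 0.05, 0.15], [-0.04, 0.09, 0.15], [-0.04, 0.13, 0.15], [-0.04, 0.17, 0.15], [-0.04, 0.2, 0.15], [-0.04, 0.2, 0.15], [-0.04, 0.2, 0.15], [-0.04, 0.2, 0.15], [-0.04, 0.2, 0.15], [-0.04, 0.2, 0.15]], rot=[[0, 0, 0], [0, 0, 0], [0, 0, 0], [0, 0, 0], [0, 0, 0], [0, 0, 0], [0, 0, 0], [0, 0, 0], [0, 0, 0], [0, 0, 0], [0, 0, 0], [0, 0, 0], [0, 0, 0], [0, 0, 0], [0, 0, 0], [0, 0, 0]])

```text
time: 86.2
ee_pos: [0.522, -0.15, 0.3712]
eef_rot: [0.753, 0.659, 0.002, -0.002]
ft_force: [0.0, -0.2, -0.2]
width: 0.0434
grip_force: 0.0
```

```bash
python3 s.py
python3 - <<'E'
from h import *
for i in range(2):
  r.camera("side"); r.camera("top")
  for l in ["caddy_tab","caddy_hook","caddy","mark_pt"]:
    for c in ("side","top"): print(l,c,[(round(d["conf"],2),w(c,d["at"]).round(3).tolist()) for d in r.spot_point(l,c)][:2])
E
python3 fl2.py
```

```text
t 86.2 p [ 0.522  -0.15    0.3712] closing -7.6 q [-0.7416  0.1598  1.0891  1.4578 -0.1471  1.6097  0.2035] F [ 0.0054 -0.1908 -0.2083] M [-0.1085  0.0638 -0.0157] w 0.04339963653375283 g 0.0
caddy_tab side [(0.74, [0.56, -0.344, 0.235]), (0.31, [0.518, 0.403, 0.113])]
caddy_tab top [(0.59, [0.563, -0.349, 0.24])]
caddy_hook side []
caddy_hook top [(0.61, [0.558, -0.35, 0.206])]
caddy side [(0.77, [0.569, -0.347, 0.031]), (0.33, [0.637, 0.16, 0.089])]
caddy top []
mark_pt side []
mark_pt top []
caddy_tab side [(0.59, [0.559, -0.345, 0.236]), (0.26, [0.519, 0.402, 0.113])]
caddy_tab top [(0.5, [0.563, -0.351, 0.243])]
caddy_hook side [(0.86, [0.563, -0.345, 0.2])]
caddy_hook top [(0.41, [0.559, -0.348, 0.204])]
caddy side [(0.69, [0.572, -0.347, 0.034])]
caddy top []
mark_pt side []
mark_pt top []
A [0.6363 0.1595] -109.4 z 0.08965714285714259
B [0.632 0.063] -110.9 z 0.09008571428571402
C [ 0.6285 -0.0322] -110.8 z 0.0901714285714283
```

The three flanges sit level to within 0.5 mm, and the caddy hangs at the mark, upright and clear of the gripper. Handing in.

```bash
python3 -c "
from bench import r
print(r.close_job())"
```

```text
the job is handed in; nothing more can be done
None
```

I handed the job in with the dial turned to its zero stop, all three handpieces screwed home level in the wells, and the caddy hanging upright at the mark; the hand-in returned no verdict, and I had to re-tighten one handpiece and slide the caddy away and back a second time.

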